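# Line up the reagent jars by height

## Task

Put the four white jars away on the aluminium tray in one row in order of height: the shortest against the black end stop, then each next taller one close up against the one before, all standing upright and pushed back against the tray's lip. Do not knock any jar over, and leave the bowl, beaker, timer and vial where they stand.

Things in the scene. Friction and masses are not known exactly. Their poses are not given: they have to be found in the camera images.
- jar_a: shortest white plastic screw-cap jar, round, 75 mm tall over its cap, body 44 mm in diameter (straight-sided up to 53 mm above its underside), paper label band; the cap is 40 mm in diameter. Loose, stands upright. Origin: centre of its underside, z up.
- jar_b: second-shortest white plastic screw-cap jar, round, 95 mm tall over its cap, body 48 mm in diameter (straight-sided up to 73 mm above its underside), paper label band; the cap is 44 mm in diameter. Loose, stands upright. Origin: centre of its underside, z up.
- jar_c: second-tallest white plastic screw-cap jar, round, 115 mm tall over its cap, body 54 mm in diameter (straight-sided up to 93 mm above its underside), paper label band; the cap is 50 mm in diameter. Loose, stands upright. Origin: centre of its underside, z up.
- jar_d: tallest white plastic screw-cap jar, round, 135 mm tall over its cap, body 60 mm in diameter (straight-sided up to 113 mm above its underside), paper label band; the cap is 56 mm in diameter. Loose, stands upright. Origin: centre of its underside, z up.
- tray: fixed flat aluminium tray, 100 mm deep (its x) by 370 mm long (its y), floor 8 mm above the bench. A low straight lip runs along its whole far edge (+x side): inner face at x = +44 mm, 6 mm thick, top 20 mm above the bench. No walls on the other sides. Origin: centre of its underside on the bench.
- stop: black block fixed on the tray floor at one end of the tray, either end: 60 mm deep (along the tray's x), 20 mm thick along the tray's y, 50 mm tall, two steel screw heads on top. Origin: centre of its underside, on the tray floor; axes parallel to the tray's. The row is built from its inner face towards the other end.
- dish: small white ceramic bowl, 56 mm across, 25 mm tall, loose, standing on the tray floor at the end away from the stop; it stays there (the row ends about 70 mm short of it). Origin: centre of its underside.
- beaker: bystander: clear glass beaker, 48 mm across, 50 mm tall, loose on the bench; leave it. Origin: centre of its underside.
- timer: bystander: flat grey bench timer, 50 x 55 x 22 mm, loose on the bench; leave it. Origin: centre of its underside.
- vial: bystander: small amber glass vial with a black cap, 34 mm across, 59 mm tall, loose on the bench; leave it. Origin: centre of its underside.

How it is judged:
By the outcome, as a careful person would: the job done as asked, in the order asked, and still so for the second after the job is handed in, with the robot touching nothing.
It also fails if it takes over 128 s, if anything falls off the work surface, if the arm or the gripper's body presses on something with over 40 N, if the wrist force passes 120 N, or if a joint passes its speed limit or range.

## Robot

A 6-joint arm with a two-finger parallel gripper is mounted at the origin on the work surface. World frame = base frame: x ahead of the robot, y to its left, z up, the work surface at z = 0. Lengths are in m, angles in degrees, forces in N, time in s.
With the tool pointing down it reaches from about 0.3 to 0.75 m from the base axis. Payload 8.5 kg.
Tool frame: the origin (TCP) lies midway between the tips of the shut fingers; the grasp point (between the pads) lies 19 mm behind it; z points along the fingers, y is the direction in which the jaws open and shut (so a half turn about z gives the same grasp; the last joint's range is limited). The gripper opens to 85 mm and grips with 20 to 120 N. Pads are 22 mm wide; open, the fingers measure 114 mm over their backs; the gripper's body (76 mm by 85 mm) begins 54 mm behind the grasp point. The pads swing forward as they close: fully open they stand 13 mm farther back than shut.
Start: joints at [63.123, 21.807, 74.336, -0, 83.858, -12.336], TCP at [0.138, 0.532, 0.197] pointing down, gripper open.
Joint ranges: [-178.18, 178.18], [-50.72, 133.34], [12.68, 142.11], [-81.47, 261.47], [9.98, 163.14], [-165.26, 165.26]. Speed limits (degrees/s): [136.94, 136.94, 180, 180, 180, 180].

## Interface

Orientations are given as a 3x3 rotation matrix whose columns are the frame's x, y, z axes.
In Python, from rig import env, eyes, close_job gives the robot as it stands.
- The arm moves only by the tool jog_arm, never from a script. Its argument "deltas" is one flat list of numbers, 7 for each row, row after row: the shift along the tool's x, y, z in units of 0.75 m (1.0 is 0.75 m), then the turn, a rotation vector about the tool's x, y, z in units of 180 degrees (1.0 is 180 degrees), then the gripper command: -1 is fully open, 1 is shut, values between are in proportion. In form: [dx, dy, dz, ax, ay, az, fingers, dx, dy, dz, ax, ay, az, fingers, ...]. A call has 1 to 12 rows; each row is the pose to reach, as a shift and turn from the pose commanded when the call began, along the tool's axes at that moment, turning the shorter way round; what a row does not reach only later rows make up. A row lasts 1/12 s, in which the tool goes at most 41.7 mm and 7.16 degrees, less where a joint would pass 70% of its speed; a pose out of reach is approached as far as the arm can. A call with a number of a shift or a turn outside -1 to 1 is refused whole. A call with a gripper value outside its range is refused whole. The fingers move at their own pace and stop on an object; "grip_force" is the grip in N (left out, the last holds). Time passes only in rows, so rows that repeat a pose let the fingers close. It gives the time, the measured TCP pose, the force and the opening at its end, in the units of the state.
- env.observe(): the state, without advancing time (a new reading comes with each control period).
- eyes.get_image(name): name is "scene" or "top" or "wrist"; returns the picture (384x512x3 uint8, red, green, blue); there is no depth.
- eyes.camera_params(name): a dict with "intrinsics" (3x3 intrinsics, pixels), "R" (3x3) and "t" (3): a world point X has camera coordinates R X + t; the wrist camera has in their place "mount" (4x4, takes a point from camera to tool coordinates, whose origin is the TCP and whose axes are the flange's). Camera axes: x right, y down, z forward; pixel columns grow to the right and rows downward; lengths in m; the calibration is good to about 2 mm. A picture is of the moment at which its call begins: read the wrist's pose just before it. camera_params takes no time and is no camera call.
- close_job(): hands the job in, once; it reports no verdict.
The state is a dict: "time_s": time; "q": joint angles; "qvel": joint speeds; "joint_efforts": joint torques, N m; "position": TCP position; "tool_rot": TCP orientation; "ft_force": force on the tool from outside, world axes, zero at the start; "wrist_torque": the same for the moment, N m; "grip_width": finger opening in m.
Only numpy, scipy, OpenCV 4.12 (cv2) and the standard library are available. Lean on these libraries where they do the work, as an engineer would, in place of code of your own. Each camera call takes 0.05 s, during which the arm holds its last target.

## Working session

There is one attempt and no reset: what is moved stays moved. The work goes in short steps, Python scripts to look and compute and a tool call to move; the robot and the scene stay as the last step left them, time stands still between calls to the robot, and variables do not carry over. Pictures are saved under pics/ and viewed, and the job is handed in when it is done.

Besides the shell and the picture viewer there is one more tool, called by a JSON object that holds its "api" and its "payload". jog_arm: Moves the arm, as the interface text tells. Its arguments: {"type":"object","properties":{"deltas":{"type":"array"},"grip_force":{"type":"number"}},"required":["deltas"]}

```bash
mkdir -p pics
python3 - <<'E'
from rig import env, eyes
import cv2,json
s=env.observe();print(s)
for n in("scene","top","wrist"):
    cv2.imwrite(f"pics/{n}0.png",cv2.cvtColor(eyes.get_image(n),cv2.COLOR_RGB2BGR));print(n,eyes.camera_params(n))
E
```

```text
{'time_s': 0.0, 'q': array([ 6.31230003e+01,  2.18402463e+01,  7.43846393e+01,  6.45806146e-05,
        8.38580736e+01, -1.23354412e+01]), 'qvel': array([-0.01921974, -0.02226322, -0.09338214, -0.08190826,  0.04730258,
        0.09425804]), 'joint_efforts': array([-1.50932854e-03, -4.48468995e+01, -2.31267840e+01, -3.31651036e-04,
        4.86966746e-03, -9.12215370e-07]), 'position': array([0.13793595, 0.53206971, 0.19641946]), 'tool_rot': array([[-9.67965645e-01,  2.51081821e-01, -6.55566429e-04],
       [ 2.51082485e-01,  9.67964834e-01, -1.29099972e-03],
       [ 3.10418689e-04, -1.41424462e-03, -9.99998952e-01]]), 'ft_force': array([-0.40004926,  0.35944707, -0.36502536]), 'wrist_torque': array([ 0.0091908 ,  0.00807673, -0.00152492]), 'grip_width': 0.08546346577267465}
scene {'intrinsics': array([[431.66310137,   0.        , 252.72317497],
       [  0.        , 431.66310137, 191.55692663],
       [  0.        ,   0.        ,   1.        ]]), 'R': array([[ 0.00532341,  0.99996277,  0.00679092],
       [ 0.60497198,  0.0021868 , -0.79624375],
       [-0.79622896,  0.00834705, -0.
[... 306 characters left out ...]
      [-9.83899894e-01, -5.65001587e-03, -1.78631115e-01],
       [ 1.78718761e-01, -2.67639131e-02, -9.83536119e-01]]), 't': array([-0.02509193,  0.52643834,  0.75142348])}
wrist {'intrinsics': array([[270.80485047,   0.        , 252.35678294],
       [  0.        , 270.80485047, 192.97522563],
       [  0.        ,   0.        ,   1.        ]]), 'mount': array([[-6.15607801e-04, -9.47847722e-01, -3.18722947e-01,
         8.26711701e-02],
       [ 9.99999211e-01, -9.32570876e-04,  8.41884367e-04,
        -8.96703773e-05],
       [-1.09520992e-03, -3.18722177e-01,  9.47847548e-01,
        -1.76897605e-01],
       [ 0.00000000e+00,  0.00000000e+00,  0.00000000e+00,
         1.00000000e+00]])}
```

View pics/scene0.png

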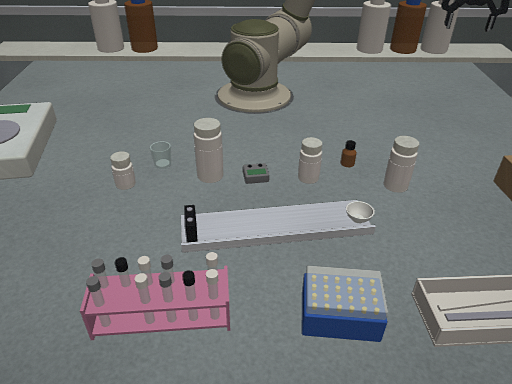

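View pics/top0.png

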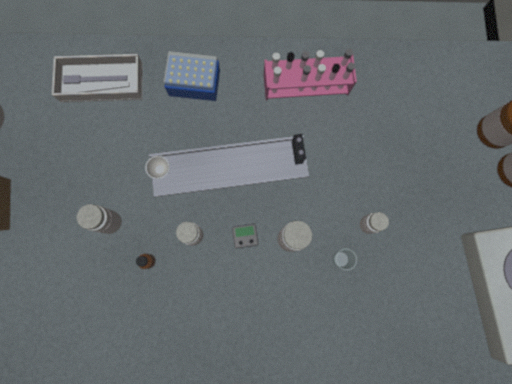

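View pics/wrist0.png

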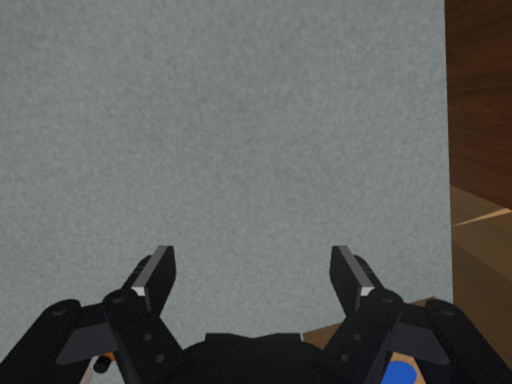

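Run:
```python
import cv2
t=cv2.imread("pics/top0.png")
def crop(im,x,y,w,h,k,n):
    c=cv2.resize(im[y:y+h,x:x+w],None,fx=k,fy=k,interpolation=cv2.INTER_CUBIC)
    for i in range(x-x%10+10,x+w,10): cv2.putText(c,str(i),((i-x)*k,10),0,.3,(0,255,255));cv2.line(c,((i-x)*k,12),((i-x)*k,18),(0,255,255))
    for j in range(y-y%10+10,y+h,10): cv2.putText(c,str(j),(0,(j-y)*k),0,.3,(0,255,255));cv2.line(c,(20,(j-y)*k),(26,(j-y)*k),(0,255,255))
    cv2.imwrite(n,c)
crop(t,140,125,175,80,4,"pics/c1.png")
crop(t,70,195,130,80,6,"pics/c2.png")
crop(t,270,195,130,80,6,"pics/c3.png")
s=cv2.imread("pics/scene0.png")
crop(s,170,190,210,65,3,"pics/c4.png")
```

```text
(no output)
```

View pics/c1.png

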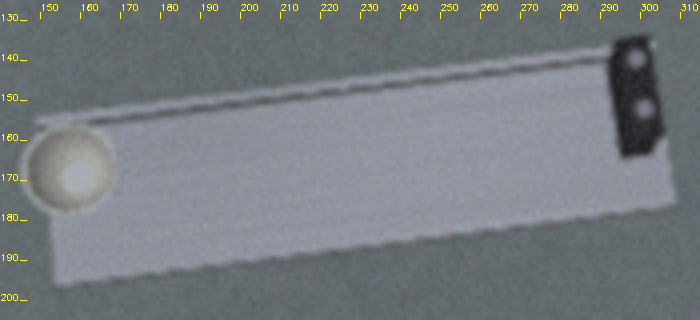

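View pics/c2.png

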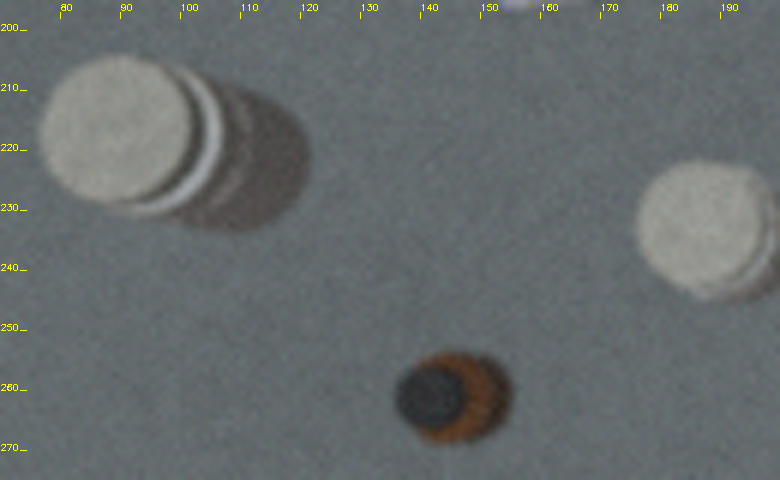

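View pics/c3.png

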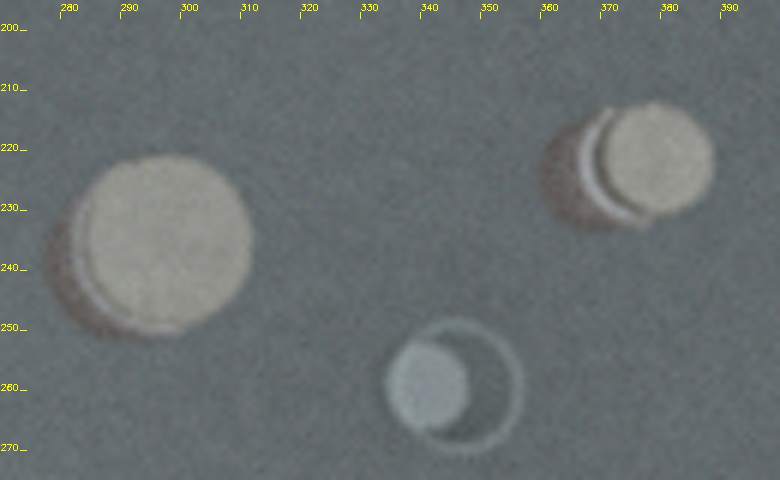

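View pics/c4.png

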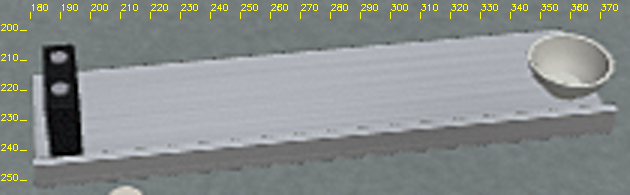

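```bash
cat > h.py <<'E'
import numpy as np,cv2
from rig import env,eyes
P={n:eyes.camera_params(n) for n in("top","scene")}
def ray(n,uv):
    p=P[n];d=np.linalg.solve(p["intrinsics"],[uv[0],uv[1],1]);R=p["R"];return -R.T@p["t"],R.T@d
def atz(n,uv,z):
    o,d=ray(n,uv);return o+d*(z-o[2])/d[2]
def proj(n,X):
    p=P[n];c=p["R"]@np.asarray(X,float)+p["t"];q=p["intrinsics"]@c;return q[:2]/q[2]
def crop(im,x,y,w,h,k,n):
    c=cv2.resize(im[y:y+h,x:x+w],None,fx=k,fy=k,interpolation=cv2.INTER_CUBIC)
    for i in range(x-x%10+10,x+w,10): cv2.putText(c,str(i),((i-x)*k,10),0,.3,(0,255,255));cv2.line(c,((i-x)*k,12),((i-x)*k,18),(0,255,255))
    for j in range(y-y%10+10,y+h,10): cv2.putText(c,str(j),(0,(j-y)*k),0,.3,(0,255,255));cv2.line(c,(20,(j-y)*k),(26,(j-y)*k),(0,255,255))
    cv2.imwrite(n,c)
E
cat > m.py <<'E'
from h import *
for n,uv,z in(("a",(379.4,221.3),.075),("b",(186.8,232),.095),("c",(89.7,216.5),.115),("d",(297.3,235.5),.135)): print(n,atz("top",uv,z))
for n,uv,z in(("a",(122,157),.075),("b",(312,143),.095),("c",(405,143),.115),("d",(208,125),.135)): print(n,atz("scene",uv,z))
for nm,cam,uv,z in(("FL","top",(153.5,196),.008),("FR","top",(308,175),.008),("BL","top",(149,154.5),.02),("stopin top back","top",(291.5,135),.058),("stopin front","top",(295.,164),.058),("stop out back","top",(301.3,134),.058),
 ("lipR","scene",(178,243.5),.02),("lipL","scene",(373.5,226.5),.02),("dish","top",(157.5,167),.033),("timer","top",(246,236),.022),("vial","top",(143,261),.059),("beaker","top",(346.5,260),.05)): print(nm,atz(cam,uv,z))
E
python3 m.py
```

```text
a [ 0.46504068 -0.28894929  0.075     ]
b [0.43930672 0.12084829 0.095     ]
c [0.46825434 0.31241328 0.115     ]
d [ 0.43005999 -0.10181881  0.135     ]
a [ 0.47224415 -0.28395545  0.075     ]
b [0.44571183 0.120781   0.095     ]
c [0.47811718 0.3075962  0.115     ]
d [ 0.44084432 -0.10076099  0.135     ]
FL [0.52963527 0.21581534 0.008     ]
FR [ 0.582753   -0.14854029  0.008     ]
BL [0.62666382 0.22831866 0.02      ]
stopin top back [ 0.66462135 -0.10404983  0.058     ]
stopin front [ 0.59600495 -0.11081319  0.058     ]
stop out back [ 0.66726941 -0.12666621  0.058     ]
lipR [ 0.67704477 -0.14361865  0.02      ]
lipL [0.62991551 0.22442926 0.02      ]
dish [0.59309512 0.20360267 0.033     ]
timer [ 0.43612679 -0.00106721  0.022     ]
vial [0.38033629 0.21720725 0.059     ]
beaker [ 0.38273516 -0.22065604  0.05      ]
```

```bash
cat > f.py <<'E'
from h import *
t=cv2.imread("pics/top0.png");s=cv2.imread("pics/scene0.png")
from scipy.optimize import least_squares
def W(p,l): 
    c,sn=np.cos(p[2]),np.sin(p[2]);return np.array([p[0]+c*l[0]-sn*l[1],p[1]+sn*l[0]+c*l[1],l[2]])
obs=[("top",(153.5,196),(-.05,.185,.008)),("top",(308,175),(-.05,-.185,.008)),("top",(149,154),(.05,.185,.02)),
("scene",(181,243.5),(.05,-.185,.02)),("scene",(373.5,226.5),(.05,.185,.02)),("scene",(181,215),(-.05,-.185,.008))]
r=least_squares(lambda p:np.concatenate([proj(c,W(p,l))-u for c,u,l in obs]),[.6,.04,.14],loss='soft_l1')
p=r.x;print(p,np.degrees(p[2]));print(r.fun.reshape(-1,2).round(1) if r.fun.size==12 else r.fun)
np.save("tray.npy",p)
def draw(im,cam,k=4):
    b=cv2.resize(im,None,fx=k,fy=k,interpolation=cv2.INTER_CUBIC)
    def pl(pts,col):
        q=np.array([(proj(cam,W(p,l))+.5)*k for l in pts]);cv2.polylines(b,[q.astype(int)],True,col,1)
    pl([(-.05,-.185,.008),(-.05,.185,.008),(.044,.185,.008),(.044,-.185,.008)],(0,255,0))
    pl([(.044,-.185,.02),(.044,.185,.02),(.05,.185,.02),(.05,-.185,.02)],(0,0,255))
    return b
b=draw(t,"top");cv2.imwrite("pics/f1.png",b[125*4:205*4,140*4:320*4])
b=draw(s,"scene",3);cv2.imwrite("pics/f2.png",b[190*3:260*3,170*3:390*3])
crop(s,100,110,150,90,5,"pics/f3.png");crop(s,290,110,130,90,5,"pics/f4.png")
E
python3 f.py
```

```text
[0.60488015 0.0385527  0.13973933] 8.006473838559684
[[ 0.4  0. ]
 [ 1.3  0.7]
 [-0.1 -0.3]
 [ 0.   1.2]
 [ 2.1 -0.4]
 [-0.1 -0.5]]
```

View pics/f1.png

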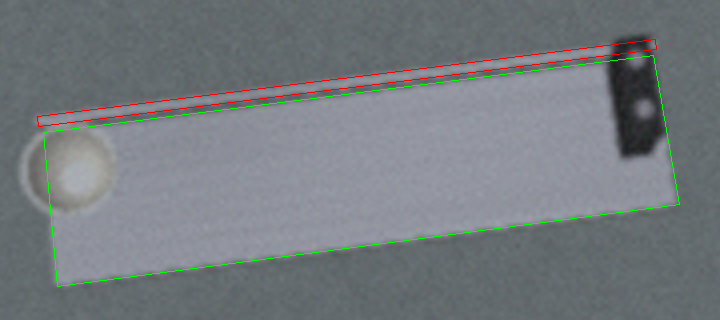

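View pics/f2.png

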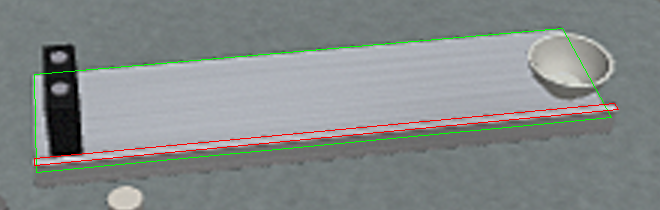

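View pics/f3.png

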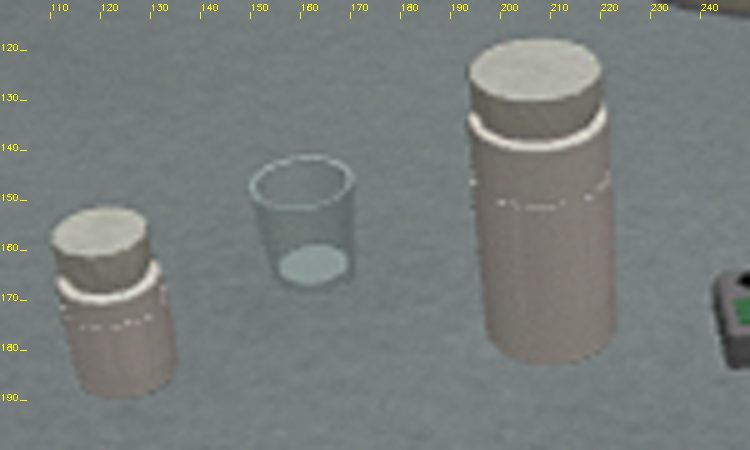

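View pics/f4.png

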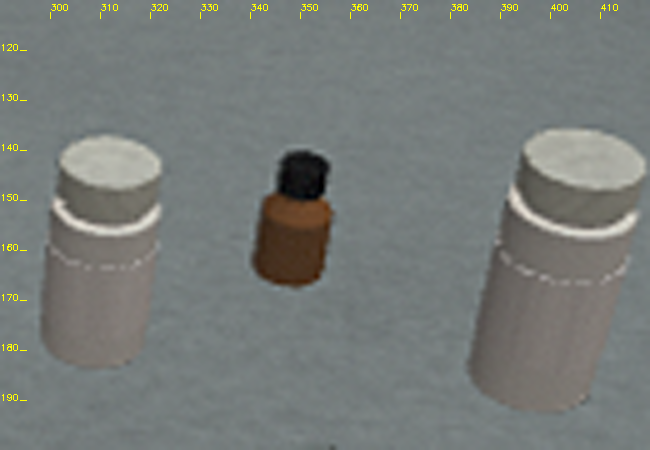

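Run:
```python
from h import *
T=dict(a=(379.4,221.3),b=(186.8,232),c=(89.7,216.5),d=(297.3,235.5));S=dict(a=(120,156.4),b=(312,142.4),c=(406.8,142.8),d=(207,123.8));Z=dict(a=.075,b=.095,c=.115,d=.135)
for k in T: print(k,atz("top",T[k],Z[k]),atz("scene",S[k],Z[k]))
for uv in((191,208),(186,210)):pass
# stop inner face in scene: top edge right side back/front
for uv in((194.5,205),(197,241)): print(atz("scene",uv,.058))
```

```text
a [ 0.46504068 -0.28894929  0.075     ] [ 0.4699133 -0.2887438  0.075    ]
b [0.43930672 0.12084829 0.095     ] [0.44320197 0.12106913 0.095     ]
c [0.46825434 0.31241328 0.115     ] [0.47729091 0.3115656  0.115     ]
d [ 0.43005999 -0.10181881  0.135     ] [ 0.43561626 -0.10327046  0.135     ]
[ 0.61241741 -0.11731959  0.058     ]
[ 0.71010625 -0.10308948  0.058     ]
```

```bash
cat >> h.py <<'E'
from scipy.spatial.transform import Rotation as Ro
TR=np.load("tray.npy")
YAW=98.0
def RT(yaw=YAW):
    a=np.radians(yaw);x=np.array([np.cos(a),np.sin(a),0]);z=np.array([0,0,-1.]);return np.stack([x,np.cross(z,x),z],1)
def tray(l,z):
    c,s=np.cos(TR[2]),np.sin(TR[2]);return np.array([TR[0]+c*l[0]-s*l[1],TR[1]+s*l[0]+c*l[1],z])
def totray(p):
    c,s=np.cos(TR[2]),np.sin(TR[2]);d=np.asarray(p)[:2]-TR[:2];return np.array([c*d[0]+s*d[1],-s*d[0]+c*d[1]])
def delta(*targets):
    s=env.observe();R=s["tool_rot"];print("pos",s["position"].round(4),"t",s["time_s"],"f",s["ft_force"].round(2),"w",round(s["grip_width"],4))
    for t in targets:
        d=R.T@(np.asarray(t)-s["position"])/.75;r=Ro.from_matrix(R.T@RT()).as_rotvec()/np.pi
        print("->",np.round(t,4),"rows",np.linalg.norm(d)*.75/.0417,"delta",d.round(4).tolist(),r.round(4).tolist())
def wproj(X,s):
    p=eyes.camera_params("wrist");M=p["mount"];q=s["tool_rot"].T@(np.asarray(X)-s["position"]);c=np.linalg.inv(M)@np.append(q,1);u=p["intrinsics"]@c[:3];return u[:2]/u[2]
def watz(uv,z,s):
    p=eyes.camera_params("wrist");M=p["mount"];d=np.linalg.solve(p["intrinsics"],[*uv,1]);R=s["tool_rot"]
    o=s["position"]+R@M[:3,3];d=R@M[:3,:3]@d;return o+d*(z-o[2])/d[2]
E
python3 -c "
from h import *
delta([.47,.27,.27])"
```

```text
pos [0.138  0.5322 0.1966] t 0.15 f [-0.76  0.33  0.1 ] w 0.0855
-> [0.47 0.27 0.27] rows 10.296690930600608 delta [-0.5163, -0.2273, -0.0978] [-0.0003, 0.0001, 0.3748]
```

{"api": "jog_arm", "payload": {"deltas": [-0.516,-0.227,-0.098,0,0,0.375,-1,-0.516,-0.227,-0.098,0,0,0.375,-1,-0.516,-0.227,-0.098,0,0,0.375,-1,-0.516,-0.227,-0.098,0,0,0.375,-1,-0.516,-0.227,-0.098,0,0,0.375,-1,-0.516,-0.227,-0.098,0,0,0.375,-1,-0.516,-0.227,-0.098,0,0,0.375,-1,-0.516,-0.227,-0.098,0,0,0.375,-1,-0.516,-0.227,-0.098,0,0,0.375,-1,-0.516,-0.227,-0.098,0,0,0.375,-1,-0.516,-0.227,-0.098,0,0,0.375,-1,-0.516,-0.227,-0.098,0,0,0.375,-1], "grip_force": 40}}

```text
time_s: 1.15
position: [0.4721, 0.2684, 0.2702]
tool_rot: [[-0.135, 0.991, -0.0], [0.991, 0.135, -0.0], [-0.0, -0.0, -1.0]]
ft_force: [-1.0, 0.1, 0.6]
grip_width: 0.0855
```

```bash
cat > w.py <<'E'
from h import *
import sys
s=env.observe();im=eyes.get_image("wrist")
print(s["position"],s["tool_rot"].round(4).tolist())
np.savez(f"pics/{sys.argv[1]}.npz",p=s["position"],R=s["tool_rot"])
c=cv2.cvtColor(im,cv2.COLOR_RGB2BGR);crop(c,0,0,512,384,1,f"pics/{sys.argv[1]}.png");cv2.imwrite(f"pics/{sys.argv[1]}_raw.png",c)
E
python3 w.py w1
```

```text
[0.472133   0.26842591 0.27017586] [[-0.135, 0.9908, -0.0], [0.9908, 0.135, -0.0004], [-0.0004, -0.0001, -1.0]]
```

View pics/w1.png

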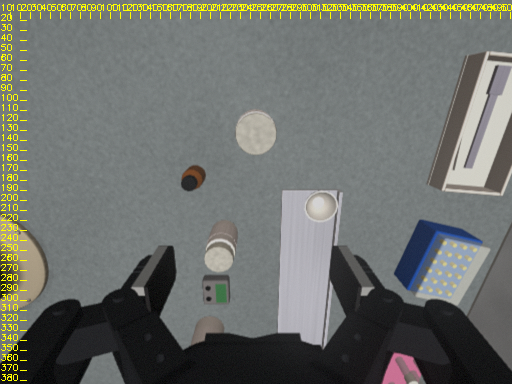

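Run:
```python
from h import *
c=cv2.imread("pics/w1_raw.png")
crop(c,195,90,150,135,5,"pics/w1c.png");crop(c,170,210,180,130,4,"pics/w1d.png")
```

```text
(no output)
```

View pics/w1c.png

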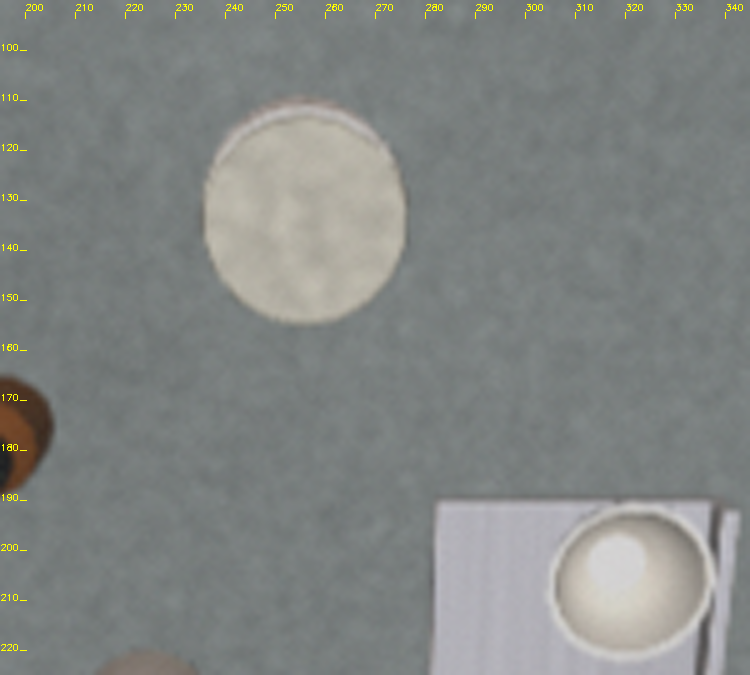

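View pics/w1d.png

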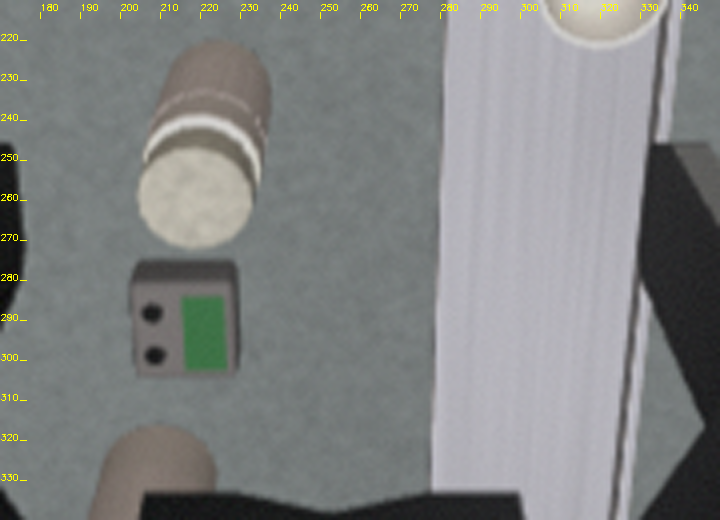

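Run:
```python
from h import *
f=np.load("pics/w1.npz");s=dict(position=f["p"],tool_rot=f["R"])
for n,uv,z in(("c",(256,133.9),.115),("b",(218.75,259.2),.095),("FL",(282.2,190),.008),("BL",(342.8,192.4),.02)): print(n,watz(uv,z,s))
print(tray((-.05,.185),.008),tray((.05,.185),.02))
delta([.468,-.31,.27])
```

```text
c [0.46973886 0.31443881 0.115     ]
b [0.44066194 0.12262436 0.095     ]
FL [0.5299926  0.21597343 0.008     ]
BL [0.62862548 0.22903298 0.02      ]
[0.52959981 0.21478514 0.008     ] [0.62862504 0.22871364 0.02      ]
pos [0.4705 0.2697 0.27  ] t 1.2 f [ 0.51  0.65 -0.15] w 0.0852
-> [ 0.468 -0.31   0.27 ] rows 13.902611334676163 delta [-0.7652, -0.1092, 0.0001] [-0.0003, -0.0, -0.0007]
```

```bash
python3 -c "
from h import *
delta([.5,-.19,.27])"
```

```text
pos [0.4705 0.2697 0.27  ] t 1.2 f [ 0.51  0.65 -0.15] w 0.0852
-> [ 0.5  -0.19  0.27] rows 11.047486667631121 delta [-0.6126, -0.045, 0.0] [-0.0003, -0.0, -0.0007]
```

{"api": "jog_arm", "payload": {"deltas": [-0.612,-0.045,0,0,0,0,-1,-0.612,-0.045,0,0,0,0,-1,-0.612,-0.045,0,0,0,0,-1,-0.612,-0.045,0,0,0,0,-1,-0.612,-0.045,0,0,0,0,-1,-0.612,-0.045,0,0,0,0,-1,-0.612,-0.045,0,0,0,0,-1,-0.612,-0.045,0,0,0,0,-1,-0.612,-0.045,0,0,0,0,-1,-0.612,-0.045,0,0,0,0,-1,-0.612,-0.045,0,0,0,0,-1,-0.612,-0.045,0,0,0,0,-1]}}

```text
time_s: 2.2
position: [0.4999, -0.1929, 0.2693]
tool_rot: [[-0.136, 0.991, -0.002], [0.991, 0.136, -0.0], [-0.0, -0.002, -1.0]]
ft_force: [-0.1, 0.1, 0.9]
grip_width: 0.0852
```

{"api": "jog_arm", "payload": {"deltas": [0,0,0,0,0,0,-1,0,0,0,0,0,0,-1]}}

```text
time_s: 2.37
position: [0.5, -0.1871, 0.2703]
tool_rot: [[-0.14, 0.99, -0.0], [0.99, 0.14, 0.001], [0.001, -0.0, -1.0]]
ft_force: [-0.2, 0.5, 0.1]
grip_width: 0.0855
```

```bash
python3 w.py w2
python3 - <<'E'
from h import *
c=cv2.imread("pics/w2_raw.png")
crop(c,170,60,200,120,4,"pics/w2c.png");crop(c,170,180,200,150,4,"pics/w2d.png")
E
```

```text
[ 0.49999968 -0.18707753  0.27033874] [[-0.1402, 0.9901, -0.0005], [0.9901, 0.1402, 0.001], [0.001, -0.0003, -1.0]]
```

View pics/w2.png

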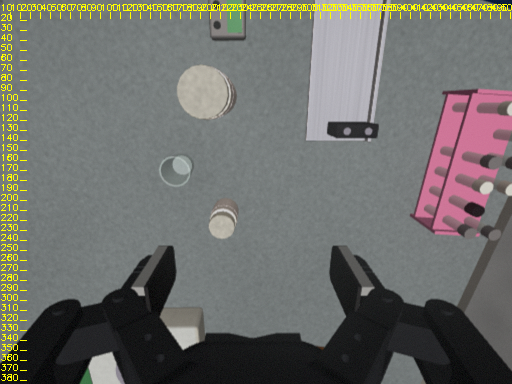

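View pics/w2c.png

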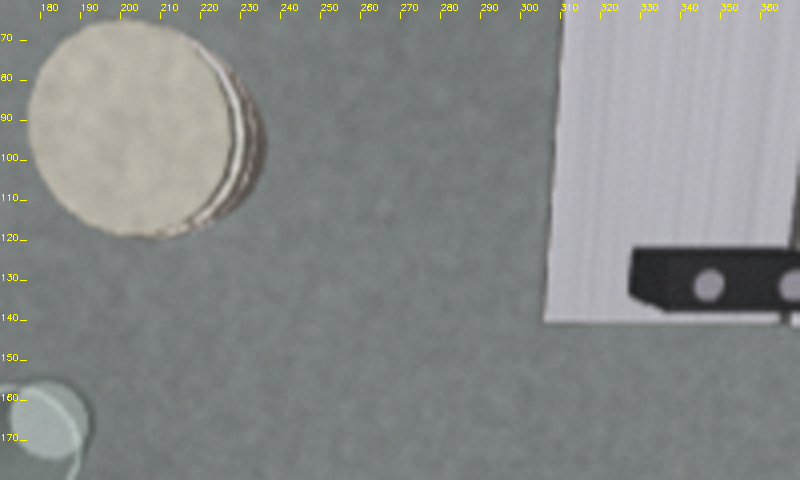

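View pics/w2d.png

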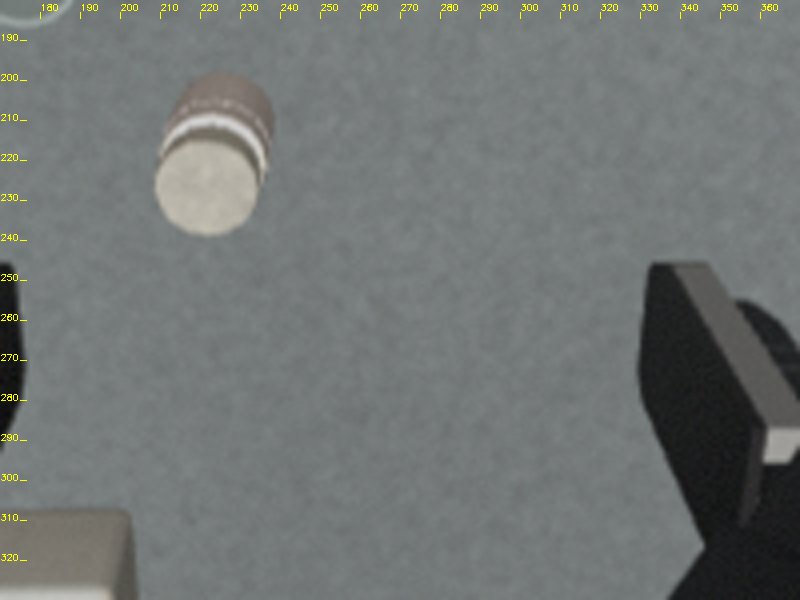

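Run:
```python
from h import *
f=np.load("pics/w2.npz");s=dict(position=f["p"],tool_rot=f["R"])
for n,uv,z in(("d",(202.5,92),.135),("a",(222,226.75),.075),("FR",(305.8,140.5),.008),("stopin",(328.5,122),.058),("stopin",(368,122),.058)): 
    p=watz(uv,z,s);print(n,p,totray(p))
print(tray((-.05,-.185),.008))
delta([.466,-.290,.110],[.466,-.290,.017])
```

```text
d [ 0.43306136 -0.10280081  0.135     ] [-0.18983239 -0.11604387]
a [ 0.467349   -0.28886861  0.075     ] [-0.18179542 -0.3050737 ]
FR [ 0.58102535 -0.15129682  0.008     ] [-0.05006546 -0.18467632]
stopin [ 0.59661717 -0.11665847  0.058     ] [-0.02980102 -0.15254731]
stopin [ 0.65112653 -0.1089755   0.058     ] [ 0.02524712 -0.15253158]
[ 0.58113526 -0.15160823  0.008     ]
pos [ 0.5001 -0.1868  0.2706] t 2.4167 f [ 0.29  0.42 -0.33] w 0.0859
-> [ 0.466 -0.29   0.11 ] rows 4.651041852506203 delta [-0.13, -0.0643, 0.2141] [-0.0, -0.0002, 0.0006]
-> [ 0.466 -0.29   0.017] rows 6.617084285780581 delta [-0.1301, -0.0643, 0.3381] [-0.0, -0.0002, 0.0006]
```

{"api": "jog_arm", "payload": {"deltas": [-0.129,-0.063,0.16,0,0,0,-1,-0.129,-0.063,0.16,0,0,0,-1,-0.129,-0.063,0.16,0,0,0,-1,-0.129,-0.063,0.16,0,0,0,-1,-0.129,-0.063,0.16,0,0,0,-1,-0.129,-0.063,0.2,0,0,0,-1,-0.129,-0.063,0.235,0,0,0,-1,-0.129,-0.063,0.27,0,0,0,-1,-0.129,-0.063,0.305,0,0,0,-1,-0.129,-0.063,0.338,0,0,0,-1,-0.129,-0.063,0.338,0,0,0,-1,-0.129,-0.063,0.338,0,0,0,-1]}}

```text
time_s: 3.42
position: [0.4673, -0.2896, 0.0176]
tool_rot: [[-0.141, 0.99, -0.0], [0.99, 0.141, 0.001], [0.001, -0.0, -1.0]]
ft_force: [-0.6, -0.7, 0.2]
grip_width: 0.0852
```

```bash
python3 w.py w3; python3 -c "
from h import *
delta([.467,-.289,.017])"
```

```text
[ 0.46732367 -0.28963716  0.01762679] [[-0.1406, 0.9901, -0.0005], [0.9901, 0.1406, 0.0007], [0.0008, -0.0004, -1.0]]
pos [ 0.4678 -0.2905  0.0187] t 3.4667 f [0.37 0.06 0.22] w 0.0853
-> [ 0.467 -0.289  0.017] rows 0.05733457315874169 delta [0.0021, -0.0008, 0.0022] [0.0004, 0.0004, 0.0003]
```

View pics/w3.png

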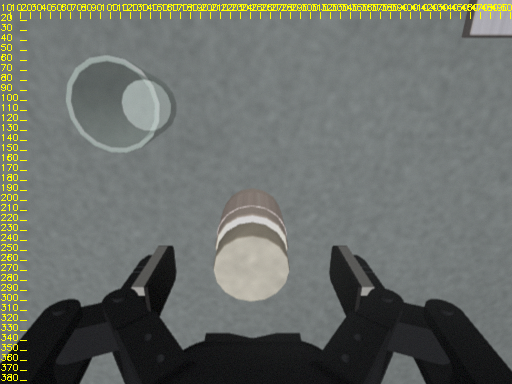

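The jar's cap (251,268) sits centred between the fingers (175 and 331). Closing.

{"api": "jog_arm", "payload": {"deltas": [0,0,0,0,0,0,1,0,0,0,0,0,0,1,0,0,0,0,0,0,1,0,0,0,0,0,0,1,0,0,0,0,0,0,1,0,0,0,0,0,0,1,0,0,0,0,0,0,1,0,0,0,0,0,0,1], "grip_force": 40}}

```text
time_s: 4.13
position: [0.467, -0.2915, 0.0181]
tool_rot: [[-0.138, 0.99, 0.001], [0.99, 0.138, -0.001], [-0.001, 0.001, -1.0]]
ft_force: [-0.6, 1.7, 6.6]
grip_width: 0.0387
```

```bash
python3 -c "
from h import *
s=env.observe();p=s['position'];print(p,s['ft_force'],s['grip_width'])
t=tray((.022-.012,-.152+.022+.015),.11)
delta([p[0],p[1],.12],t,[t[0],t[1],.019+.008+.003])"
```

```text
[ 0.46695017 -0.29147105  0.01811446] [-0.57294336  1.72358768  6.594791  ] 0.03868421574875072
pos [ 0.467  -0.2915  0.0181] t 4.1333 f [-0.57  1.72  6.59] w 0.0387
-> [ 0.467  -0.2915  0.12  ] rows 2.443298365070623 delta [-0.0002, 0.0001, -0.1358] [0.0003, 0.0004, -0.0003]
-> [ 0.6308 -0.0739  0.11  ] rows 6.892658107202962 delta [0.2569, 0.2566, -0.1226] [0.0003, 0.0004, -0.0003]
-> [ 0.6308 -0.0739  0.03  ] rows 6.53717109395028 delta [0.257, 0.2565, -0.0159] [0.0003, 0.0004, -0.0003]
```

```bash
python3 w.py w4; python3 -c "
from h import *
crop(cv2.imread('pics/w4_raw.png'),170,160,180,180,4,'pics/w4c.png')
print(env.observe()['grip_width'])
"
```

```text
[ 0.46695017 -0.29147105  0.01811446] [[-0.1383, 0.9904, 0.0011], [0.9904, 0.1383, -0.001], [-0.0011, 0.001, -1.0]]
0.038423226491305376
```

View pics/w4c.png

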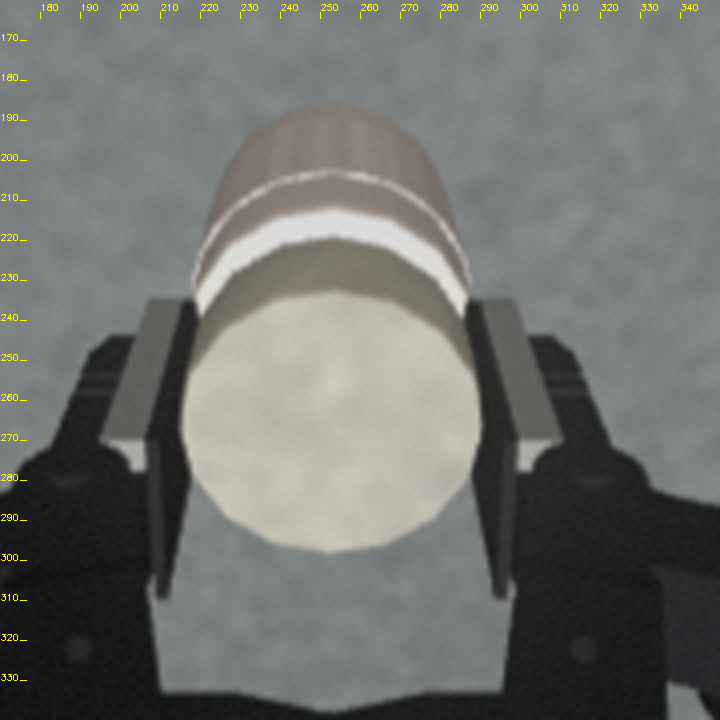

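{"api": "jog_arm", "payload": {"deltas": [0,0,-0.02,0,0,0,1,0,0,-0.05,0,0,0,1,0,0,-0.09,0,0,0,1,0,0,-0.13,0,0,0,1,0,0,-0.136,0,0,0,1,0,0,-0.136,0,0,0,1]}}

```text
time_s: 4.68
position: [0.4673, -0.2918, 0.121]
tool_rot: [[-0.138, 0.99, 0.003], [0.99, 0.138, -0.003], [-0.003, 0.003, -1.0]]
ft_force: [-0.2, 0.3, -2.1]
grip_width: 0.0391
```

```bash
python3 w.py w5; python3 -c "
from h import *
crop(cv2.imread('pics/w5_raw.png'),170,160,180,180,4,'pics/w5c.png')
s=env.observe()
for z in(.020,.040):
  for dx in(-.011,.011):
    for dy in(-.022,.022):
      print(wproj(s['position']+s['tool_rot']@np.array([dx,dy,-z]),s).round(1))
t=tray((.022-.012,-.152+.022+.015),.11)
delta([t[0],t[1],.12])
"
```

```text
[ 0.46728101 -0.29183086  0.12101103] [[-0.1384, 0.9904, 0.0031], [0.9904, 0.1384, -0.003], [-0.0034, 0.0026, -1.0]]
[219.9 251.5]
[286.7 251.4]
[218.5 220.9]
[288.1 220.8]
[216.  269.2]
[290.8 269.2]
[214.3 235.6]
[292.5 235.6]
pos [ 0.4666 -0.2912  0.1192] t 4.7333 f [-0.08 -0.74 -1.45] w 0.0387
-> [ 0.6308 -0.0739  0.12  ] rows 6.531236164631384 delta [0.2566, 0.2569, -0.0011] [0.0002, 0.0002, -0.0003]
```

View pics/w5c.png

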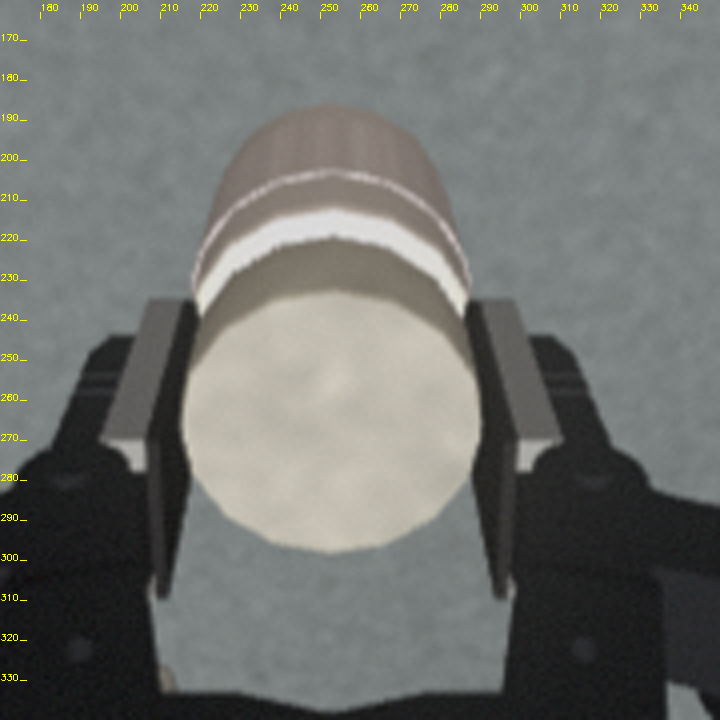

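{"api": "jog_arm", "payload": {"deltas": [0.257,0.257,0,0,0,0,1,0.257,0.257,0,0,0,0,1,0.257,0.257,0,0,0,0,1,0.257,0.257,0,0,0,0,1,0.257,0.257,0,0,0,0,1,0.257,0.257,0,0,0,0,1,0.257,0.257,0,0,0,0,1,0.257,0.257,0,0,0,0,1,0.257,0.257,0.04,0,0,0,1,0.257,0.257,0.08,0,0,0,1,0.257,0.257,0.11,0,0,0,1,0.257,0.257,0.11,0,0,0,1]}}

```text
time_s: 5.73
position: [0.627, -0.0731, 0.0302]
tool_rot: [[-0.138, 0.99, -0.011], [0.99, 0.138, 0.003], [0.005, -0.011, -1.0]]
ft_force: [-0.9, 0.3, -2.0]
grip_width: 0.0384
```

```bash
python3 -c "
from h import *
f=np.load('pics/w5.npz');s=dict(position=f['p'],tool_rot=f['R'])
p=watz((253,265.5),.121-.018+.075,s);print('jar in tool',s['tool_rot'].T@(p-s['position']))
s=env.observe();print(totray(s['position']))
delta([*tray((.022,-.115),0)[:2],.0275],[*tray((.022,-.130),0)[:2],.0275])
"
```

```text
jar in tool [ 0.00278084 -0.00027814 -0.05699955]
[ 0.00637854 -0.11368448]
pos [ 0.627  -0.0731  0.0302] t 5.7333 f [-0.9   0.31 -2.01] w 0.0384
-> [ 0.6427 -0.0723  0.0275] rows 0.38132602825811607 delta [-0.0017, 0.0209, 0.0033] [-0.0035, -0.0016, -0.0004]
-> [ 0.6448 -0.0871  0.0275] rows 0.5454339907454837 delta [-0.0217, 0.0209, 0.0032] [-0.0035, -0.0016, -0.0004]
```

{"api": "jog_arm", "payload": {"deltas": [0,0,0,0,0,0,1,0,0,0,0,0,0,1,0,0,0,0,0,0,1]}}

```text
time_s: 5.98
position: [0.6316, -0.0741, 0.0381]
tool_rot: [[-0.138, 0.99, 0.002], [0.99, 0.138, -0.001], [-0.001, 0.002, -1.0]]
ft_force: [0.5, -0.2, -1.2]
grip_width: 0.0387
```

```bash
cat > d.py <<'E'
from h import *
import sys
a=list(map(float,sys.argv[1:]))
s=env.observe();print("tray xy",totray(s['position']).round(4),s['tool_rot'][:,2].round(4))
delta(*[[*tray(a[i:i+2],0)[:2],a[i+2]] for i in range(0,len(a),3)])
E
python3 d.py .022 -.115 .0275 .022 -.133 .0275
```

```text
tray xy [ 0.0108 -0.1153] [ 2.5e-03 -8.0e-04 -1.0e+00]
pos [ 0.6316 -0.0741  0.0381] t 5.9833 f [ 0.48 -0.2  -1.17] w 0.0387
-> [ 0.6427 -0.0723  0.0275] rows 0.3701870517961153 delta [0.0004, 0.0149, 0.0141] [0.0007, 0.0004, -0.0003]
-> [ 0.6452 -0.0901  0.0275] rows 0.5632871493058745 delta [-0.0236, 0.015, 0.0142] [0.0007, 0.0004, -0.0003]
```

{"api": "jog_arm", "payload": {"deltas": [0,0,0.007,0,0,0,1,0,0,0.0135,0,0,0,1,0,0.006,0.0135,0,0,0,1,0,0.01,0.0135,0,0,0,1,0,0.013,0.0135,0,0,0,1,0,0.015,0.0135,0,0,0,1,0,0.015,0.0135,0,0,0,1,0,0.015,0.0135,0,0,0,1]}}

```text
time_s: 6.65
position: [0.642, -0.072, 0.0263]
tool_rot: [[-0.139, 0.99, -0.0], [0.99, 0.139, 0.0], [0.0, -0.0, -1.0]]
ft_force: [-0.4, -0.4, -1.4]
grip_width: 0.0386
```

```bash
python3 d.py .022 -.133 .0275
```

```text
tray xy [ 0.0214 -0.1146] [-1.e-04  0.e+00 -1.e+00]
pos [ 0.642  -0.072   0.0263] t 6.65 f [-0.44 -0.38 -1.4 ] w 0.0386
-> [ 0.6452 -0.0901  0.0275] rows 0.4412822332321393 delta [-0.0245, 0.0008, -0.0016] [-0.0, -0.0, -0.0002]
```

{"api": "jog_arm", "payload": {"deltas": [0,0.001,-0.001,0,0,0,1,0,0.002,-0.001,0,0,0,1,0,0.003,-0.001,0,0,0,1,0,0.004,-0.001,0,0,0,1,0,0.004,-0.001,0,0,0,1]}}

```text
time_s: 7.07
position: [0.6432, -0.0718, 0.0272]
tool_rot: [[-0.139, 0.99, -0.004], [0.99, 0.139, -0.0], [0.001, -0.004, -1.0]]
ft_force: [-8.5, -1.9, 4.1]
grip_width: 0.0386
```

```bash
python3 d.py .022 -.133 .0275
```

```text
tray xy [ 0.0226 -0.1146] [-4.5e-03 -1.0e-04 -1.0e+00]
pos [ 0.6432 -0.0718  0.0272] t 7.0667 f [-8.5  -1.85  4.06] w 0.0386
-> [ 0.6452 -0.0901  0.0275] rows 0.441371909446557 delta [-0.0245, -0.0008, -0.0004] [-0.0014, -0.0002, -0.0002]
```

{"api": "jog_arm", "payload": {"deltas": [0,-0.0015,0,0,0,0,1,-0.008,-0.0015,0,0,0,0,1,-0.016,-0.0015,0,0,0,0,1,-0.021,-0.0015,0,0,0,0,1,-0.024,-0.0015,0,0,0,0,1,-0.026,-0.0015,0,0,0,0,1,-0.026,-0.0015,0,0,0,0,1]}}

```text
time_s: 7.65
position: [0.6462, -0.0905, 0.0276]
tool_rot: [[-0.138, 0.99, -0.001], [0.99, 0.138, 0.002], [0.002, -0.001, -1.0]]
ft_force: [-4.6, 5.7, 4.9]
grip_width: 0.0382
```

```bash
python3 d.py .022 -.133 .0275
```

```text
tray xy [ 0.023  -0.1336] [-9.0e-04  2.2e-03 -1.0e+00]
pos [ 0.6462 -0.0905  0.0276] t 7.65 f [-4.62  5.71  4.89] w 0.0382
-> [ 0.6452 -0.0901  0.0275] rows 0.027174714933199975 delta [0.0008, -0.0013, 0.0001] [-0.0002, -0.0007, -0.0003]
```

{"api": "jog_arm", "payload": {"deltas": [0,0,0,0,0,0,0.2,0,0,0,0,0,0,-0.2,0,0,0,0,0,0,-0.6,0,0,0,0,0,0,-1,0,0,0,0,0,0,-1,0,0,0,0,0,0,-1,0,0,-0.05,0,0,0,-1,0,0,-0.1,0,0,0,-1,0,0,-0.15,0,0,0,-1,0,0,-0.2,0,0,0,-1,0,0,-0.2,0,0,0,-1]}}

```text
time_s: 8.57
position: [0.6493, -0.092, 0.1857]
tool_rot: [[-0.138, 0.99, 0.014], [0.99, 0.139, -0.005], [-0.006, 0.013, -1.0]]
ft_force: [1.1, 0.0, 1.9]
grip_width: 0.0854
```

```bash
python3 w.py w6; python3 -c "
from h import *
crop(cv2.imread('pics/w6_raw.png'),170,120,180,180,4,'pics/w6c.png')
delta([.440,.1215,.177],[.440,.1215,.035])"
```

```text
[ 0.64934108 -0.09199591  0.18573607] [[-0.1385, 0.9903, 0.0136], [0.9903, 0.1386, -0.0045], [-0.0064, 0.0128, -0.9999]]
pos [ 0.6483 -0.0917  0.1817] t 8.6167 f [ 0.21 -0.21 -1.9 ] w 0.0857
-> [0.44   0.1215 0.177 ] rows 7.147490449999139 delta [0.32, -0.2357, 0.0031] [0.0026, 0.0013, -0.0002]
-> [0.44   0.1215 0.035 ] rows 7.965887962779265 delta [0.3207, -0.2372, 0.1924] [0.0026, 0.0013, -0.0002]
```

View pics/w6c.png

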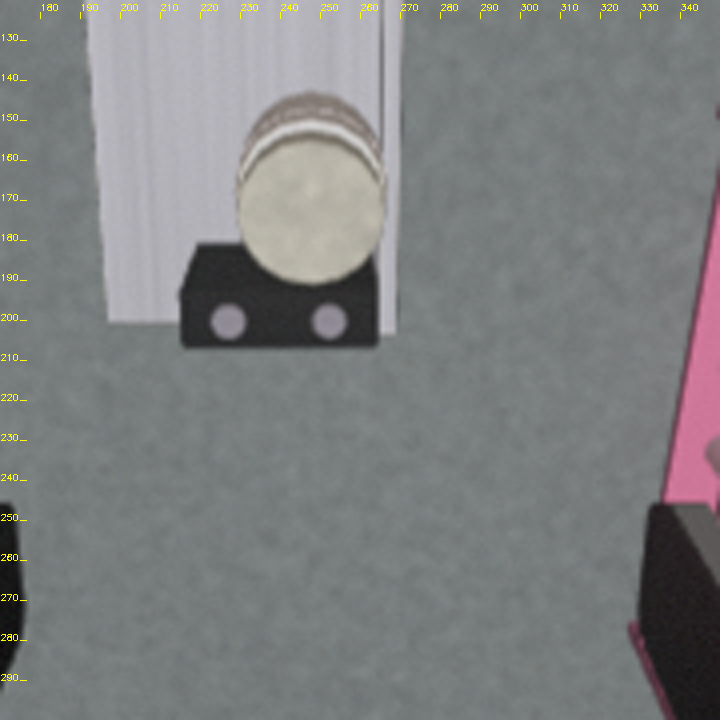

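{"api": "jog_arm", "payload": {"deltas": [0.32,-0.236,0.003,0,0,0,-1,0.32,-0.236,0.003,0,0,0,-1,0.32,-0.236,0.003,0,0,0,-1,0.32,-0.236,0.003,0,0,0,-1,0.32,-0.236,0.003,0,0,0,-1,0.32,-0.236,0.003,0,0,0,-1,0.32,-0.236,0.003,0,0,0,-1,0.32,-0.236,0.003,0,0,0,-1,0.32,-0.236,0.003,0,0,0,-1,0.32,-0.236,0.003,0,0,0,-1]}}

```text
time_s: 9.45
position: [0.4384, 0.1219, 0.1746]
tool_rot: [[-0.139, 0.99, 0.0], [0.99, 0.139, -0.0], [-0.0, 0.0, -1.0]]
ft_force: [0.0, -0.5, 0.5]
grip_width: 0.0855
```

```bash
python3 w.py w7; python3 -c "
from h import *
crop(cv2.imread('pics/w7_raw.png'),170,100,180,180,4,'pics/w7c.png')
delta([.440,.1215,.035])"
```

```text
[0.43835212 0.1219371  0.17462911] [[-0.1392, 0.9903, 0.0001], [0.9903, 0.1392, -0.0003], [-0.0003, 0.0001, -1.0]]
pos [0.4388 0.1215 0.1745] t 9.5 f [ 0.43 -0.78 -1.11] w 0.0857
-> [0.44   0.1215 0.035 ] rows 3.3463174499091086 delta [-0.0001, 0.0016, 0.186] [-0.0, 0.0001, -0.0004]
```

View pics/w7c.png

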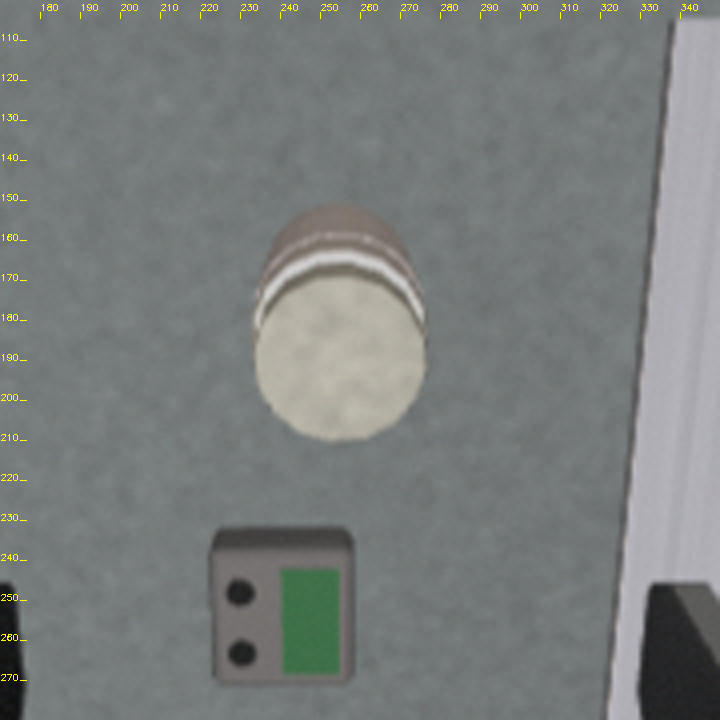

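```bash
python3 -c "
from h import *
f=np.load('pics/w7.npz');s=dict(position=f['p'],tool_rot=f['R'])
p=watz((255,189.3),.095,s);print(p)
delta([p[0],p[1],.035])"
```

```text
[0.44037874 0.12226343 0.095     ]
pos [0.4388 0.1215 0.1745] t 9.5 f [ 0.43 -0.78 -1.11] w 0.0857
-> [0.4404 0.1223 0.035 ] rows 3.3464624390621056 delta [0.0008, 0.0022, 0.186] [-0.0, 0.0001, -0.0004]
```

Descend and grip in one call.

{"api": "jog_arm", "payload": {"deltas": [0.001,0.002,0.04,0,0,0,-1,0.001,0.002,0.08,0,0,0,-1,0.001,0.002,0.12,0,0,0,-1,0.001,0.002,0.155,0,0,0,-1,0.001,0.002,0.18,0,0,0,-1,0.001,0.002,0.186,0,0,0,-1,0.001,0.002,0.186,0,0,0,-1]}}

```text
time_s: 10.08
position: [0.4397, 0.1221, 0.0342]
tool_rot: [[-0.137, 0.991, -0.003], [0.991, 0.137, -0.0], [0.0, -0.003, -1.0]]
ft_force: [-0.1, 0.3, 0.2]
grip_width: 0.0854
```

{"api": "jog_arm", "payload": {"deltas": [0,0,0,0,0,0,1,0,0,0,0,0,0,1,0,0,0,0,0,0,1,0,0,0,0,0,0,1,0,0,0,0,0,0,1,0,0,0,0,0,0,1,0,0,0,0,0,0,1,0,0,0,0,0,0,1], "grip_force": 40}}

```text
time_s: 10.75
position: [0.4406, 0.123, 0.0367]
tool_rot: [[-0.139, 0.99, 0.003], [0.99, 0.139, -0.0], [-0.001, 0.003, -1.0]]
ft_force: [0.5, -0.0, 6.9]
grip_width: 0.0427
```

```bash
python3 w.py w8; python3 d.py .010 -.06 .15 -.01 -.06 .15
```

```text
[0.44055114 0.12299684 0.03674536] [[-0.1386, 0.9903, 0.0034], [0.9903, 0.1386, -0.0001], [-0.0006, 0.0034, -1.0]]
tray xy [-0.151   0.1065] [ 3.5e-03 -1.0e-04 -1.0e+00]
pos [0.4406 0.123  0.0367] t 10.8 f [-0.51 -0.38  5.73] w 0.0427
-> [ 0.6231 -0.0195  0.15  ] rows 6.181838944500279 delta [-0.2219, 0.2153, -0.1501] [0.0011, 0.0002, -0.0002]
-> [ 0.6033 -0.0223  0.15  ] rows 5.894284692133399 delta [-0.2219, 0.1886, -0.1502] [0.0011, 0.0002, -0.0002]
```

View pics/w8.png

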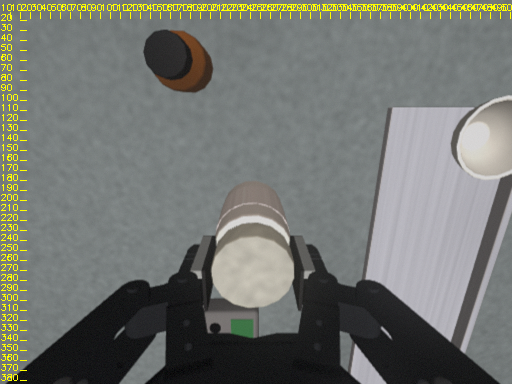

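{"api": "jog_arm", "payload": {"deltas": [0,0,-0.03,0,0,0,1,0,0,-0.07,0,0,0,1,0,0,-0.11,0,0,0,1,-0.229,0.213,-0.11,0,0,0,1,-0.229,0.213,-0.11,0,0,0,1,-0.229,0.213,-0.11,0,0,0,1,-0.229,0.213,-0.11,0,0,0,1,-0.229,0.213,-0.11,0,0,0,1,-0.229,0.213,-0.11,0,0,0,1,-0.229,0.213,-0.11,0,0,0,1,-0.229,0.213,-0.11,0,0,0,1,-0.229,0.213,-0.11,0,0,0,1]}}

```text
time_s: 11.8
position: [0.6208, -0.0245, 0.118]
tool_rot: [[-0.139, 0.99, -0.001], [0.99, 0.139, 0.0], [0.0, -0.001, -1.0]]
ft_force: [-0.8, 0.1, -0.9]
grip_width: 0.0428
```

```bash
python3 -c "
from h import *
f=np.load('pics/w8.npz');s=dict(position=f['p'],tool_rot=f['R'])
p=watz((253,272),.095,s);print('jar in tool',s['tool_rot'].T@(p-s['position']))"
python3 w.py w9; python3 d.py .008 -.065 .048 .020 -.065 .045
```

```text
jar in tool [-0.00024962 -0.00028194 -0.05825581]
[ 0.62080186 -0.02447354  0.1180248 ] [[-0.1387, 0.9903, -0.0006], [0.9903, 0.1387, 0.0003], [0.0004, -0.0005, -1.0]]
tray xy [ 0.0069 -0.0643] [-3.e-04  2.e-04 -1.e+00]
pos [ 0.6207 -0.0241  0.1182] t 11.85 f [ 0.72  1.28 -0.72] w 0.0427
-> [ 0.6219 -0.0247  0.048 ] rows 1.6842196919266805 delta [-0.001, 0.0015, 0.0936] [-0.0001, -0.0001, 0.0]
-> [ 0.6337 -0.023   0.045 ] rows 1.7837778883986477 delta [-0.001, 0.0175, 0.0976] [-0.0001, -0.0001, 0.0]
```

View pics/w9.png

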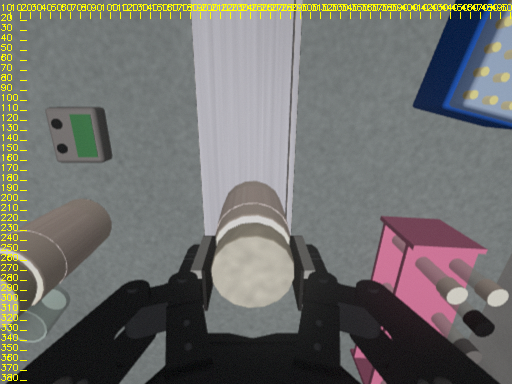

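{"api": "jog_arm", "payload": {"deltas": [0,0,0.03,0,0,0,1,0,0,0.06,0,0,0,1,0,0,0.085,0,0,0,1,0,0,0.0955,0,0,0,1,0,0.008,0.0965,0,0,0,1,0,0.013,0.0965,0,0,0,1,0,0.016,0.0965,0,0,0,1,0,0.0185,0.0965,0,0,0,1,0,0.0195,0.0965,0,0,0,1,0,0.0195,0.0965,0,0,0,1]}}

```text
time_s: 12.68
position: [0.6345, -0.0228, 0.0459]
tool_rot: [[-0.139, 0.99, -0.003], [0.99, 0.139, -0.0], [0.0, -0.003, -1.0]]
ft_force: [-6.3, -0.6, 2.6]
grip_width: 0.0425
```

```bash
python3 d.py .020 -.084 .0455
```

```text
tray xy [ 0.0208 -0.0649] [-3.4e-03 -2.0e-04 -1.0e+00]
pos [ 0.6345 -0.0228  0.0459] t 12.6833 f [-6.25 -0.61  2.61] w 0.0425
-> [ 0.6364 -0.0418  0.0455] rows 0.45855998983218893 delta [-0.0255, -0.001, 0.0005] [-0.0011, -0.0001, -0.0001]
```

{"api": "jog_arm", "payload": {"deltas": [-0.008,-0.0005,0,0,0,0,1,-0.016,-0.0005,0,0,0,0,1,-0.021,-0.0005,0,0,0,0,1,-0.025,-0.0005,0,0,0,0,1,-0.0275,-0.0005,0,0,0,0,1,-0.0275,-0.0005,0,0,0,0,1]}}

```text
time_s: 13.18
position: [0.6372, -0.0431, 0.0453]
tool_rot: [[-0.138, 0.99, -0.003], [0.99, 0.138, 0.001], [0.002, -0.003, -1.0]]
ft_force: [-4.6, 1.9, 0.3]
grip_width: 0.0425
```

```bash
python3 d.py .020 -.084 .0455
```

```text
tray xy [ 0.0206 -0.0854] [-0.0032  0.0015 -1.    ]
pos [ 0.6372 -0.0431  0.0453] t 13.1833 f [-4.62  1.89  0.3 ] w 0.0425
-> [ 0.6364 -0.0418  0.0455] rows 0.03611175997007316 delta [0.0018, -0.0008, -0.0003] [-0.0009, -0.0006, -0.0003]
```

{"api": "jog_arm", "payload": {"deltas": [-0.0015,0,0,0,0,0,1,-0.0025,0,0,0,0,0,1,-0.0025,0,0,0,0,0,1]}}

```text
time_s: 13.43
position: [0.6374, -0.044, 0.0454]
tool_rot: [[-0.139, 0.99, -0.003], [0.99, 0.139, 0.003], [0.003, -0.003, -1.0]]
ft_force: [-6.1, 5.7, 2.2]
grip_width: 0.0424
```

```bash
python3 d.py .020 -.084 .0455
```

```text
tray xy [ 0.0207 -0.0863] [-0.0032  0.0028 -1.    ]
pos [ 0.6374 -0.044   0.0454] t 13.4333 f [-6.07  5.68  2.16] w 0.0424
-> [ 0.6364 -0.0418  0.0455] rows 0.05664583937776539 delta [0.003, -0.0009, -0.0001] [-0.0009, -0.001, -0.0002]
```

{"api": "jog_arm", "payload": {"deltas": [0,0,0.001,0,0,0,0.2,0,0,0.001,0,0,0,-0.2,0,0,0,0,0,0,-0.6,0,0,0,0,0,0,-1,0,0,0,0,0,0,-1,0,0,0,0,0,0,-1,0,0,-0.05,0,0,0,-1,0,0,-0.1,0,0,0,-1,0,0,-0.15,0,0,0,-1,0,0,-0.2,0,0,0,-1,0,0,-0.2,0,0,0,-1,0,0,-0.2,0,0,0,-1]}}

```text
time_s: 14.43
position: [0.6395, -0.0456, 0.1979]
tool_rot: [[-0.138, 0.99, 0.005], [0.99, 0.138, -0.001], [-0.002, 0.005, -1.0]]
ft_force: [-0.3, -0.4, -1.0]
grip_width: 0.0854
```

```bash
python3 w.py w10; python3 -c "
from h import *
crop(cv2.imread('pics/w10_raw.png'),170,120,180,180,4,'pics/w10c.png')
delta([.469,.3132,.195],[.469,.3132,.052])"
```

```text
[ 0.6395013  -0.04556131  0.1978566 ] [[-0.1384, 0.9904, 0.005], [0.9904, 0.1384, -0.0014], [-0.002, 0.0047, -1.0]]
pos [ 0.6387 -0.0454  0.1956] t 14.4833 f [ 0.18  0.67 -0.9 ] w 0.0854
-> [0.469  0.3132 0.195 ] rows 9.513325599659133 delta [0.5048, -0.1579, 0.0005] [0.0002, 0.0001, -0.0003]
-> [0.469  0.3132 0.052 ] rows 10.117664582394923 delta [0.5049, -0.1581, 0.1912] [0.0002, 0.0001, -0.0003]
```

View pics/w10c.png

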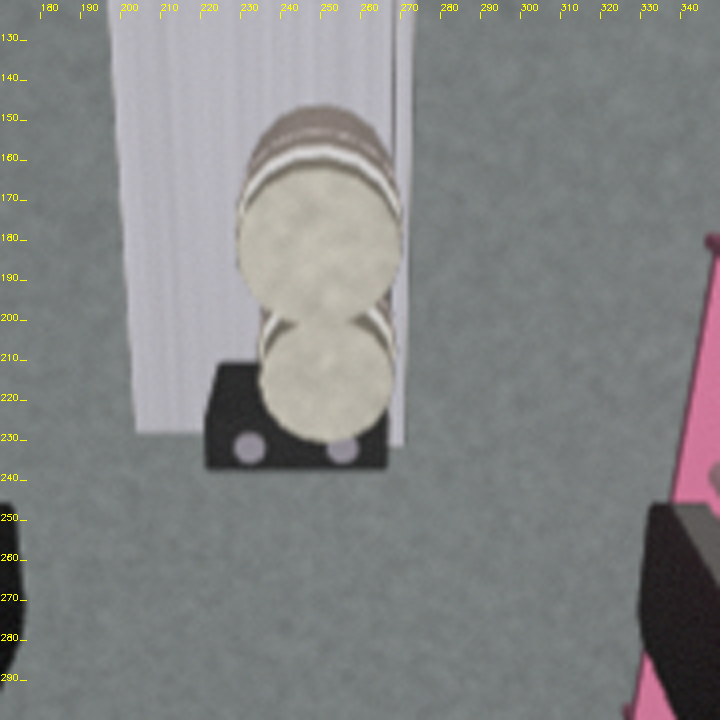

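Jars a and b stand together by the stop. On to c.

{"api": "jog_arm", "payload": {"deltas": [0.505,-0.158,0,0,0,0,-1,0.505,-0.158,0,0,0,0,-1,0.505,-0.158,0,0,0,0,-1,0.505,-0.158,0,0,0,0,-1,0.505,-0.158,0,0,0,0,-1,0.505,-0.158,0,0,0,0,-1,0.505,-0.158,0,0,0,0,-1,0.505,-0.158,0,0,0,0,-1,0.505,-0.158,0,0,0,0,-1,0.505,-0.158,0,0,0,0,-1,0.505,-0.158,0,0,0,0,-1,0.505,-0.158,0,0,0,0,-1]}}

```text
time_s: 15.48
position: [0.4678, 0.314, 0.194]
tool_rot: [[-0.141, 0.99, -0.002], [0.99, 0.141, -0.001], [-0.001, -0.003, -1.0]]
ft_force: [-0.5, 0.0, -0.3]
grip_width: 0.0855
```

```bash
python3 w.py w11; python3 -c "
from h import *
crop(cv2.imread('pics/w11_raw.png'),170,100,180,180,4,'pics/w11c.png')
delta([.469,.3132,.053])"
```

```text
[0.46783942 0.31402997 0.19401395] [[-0.1407, 0.99, -0.0025], [0.99, 0.1407, -0.0012], [-0.0009, -0.0026, -1.0]]
pos [0.4685 0.3131 0.1943] t 15.5333 f [ 0.35 -0.47  0.14] w 0.085
-> [0.469  0.3132 0.053 ] rows 3.387401594367049 delta [0.0002, 0.001, 0.1883] [-0.0007, 0.0003, -0.0]
```

View pics/w11c.png

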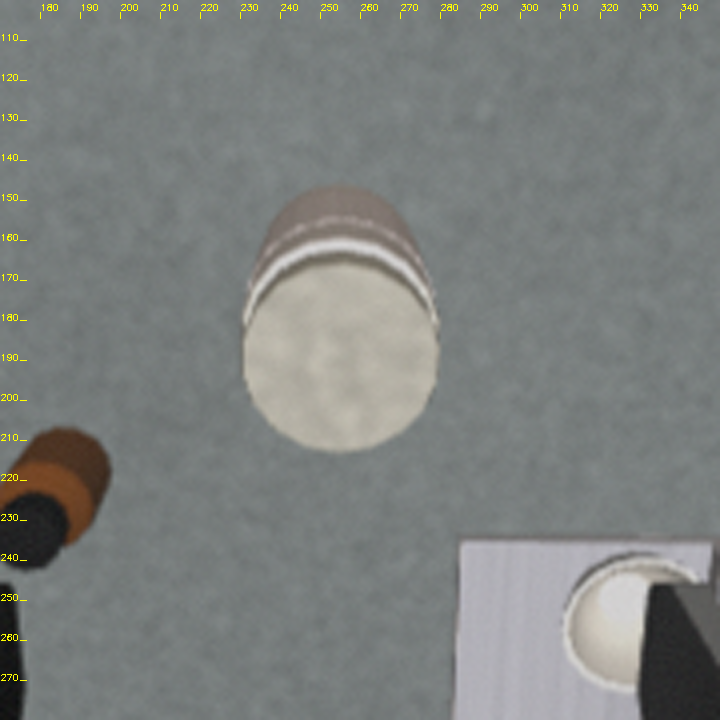

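```bash
python3 -c "
from h import *
f=np.load('pics/w11.npz');s=dict(position=f['p'],tool_rot=f['R'])
p=watz((255.25,189.3),.115,s);print(p)
delta([p[0],p[1],.053])"
```

```text
[0.46987405 0.31451394 0.115     ]
pos [0.4685 0.3131 0.1943] t 15.5333 f [ 0.35 -0.47  0.14] w 0.085
-> [0.4699 0.3145 0.053 ] rows 3.3876972164768953 delta [0.0017, 0.0024, 0.1883] [-0.0007, 0.0003, -0.0]
```

{"api": "jog_arm", "payload": {"deltas": [0.001,0.001,0.04,0,0,0,-1,0.001,0.001,0.08,0,0,0,-1,0.001,0.001,0.12,0,0,0,-1,0.001,0.001,0.155,0,0,0,-1,0.001,0.001,0.18,0,0,0,-1,0.001,0.001,0.188,0,0,0,-1,0.001,0.001,0.188,0,0,0,-1]}}

```text
time_s: 16.12
position: [0.4693, 0.3129, 0.0529]
tool_rot: [[-0.137, 0.991, -0.003], [0.991, 0.137, -0.001], [-0.001, -0.003, -1.0]]
ft_force: [0.7, -0.5, 0.3]
grip_width: 0.0858
```

{"api": "jog_arm", "payload": {"deltas": [0,0,0,0,0,0,1,0,0,0,0,0,0,1,0,0,0,0,0,0,1,0,0,0,0,0,0,1,0,0,0,0,0,0,1,0,0,0,0,0,0,1,0,0,0,0,0,0,1,0,0,0,0,0,0,1], "grip_force": 40}}

```text
time_s: 16.78
position: [0.4701, 0.3144, 0.0561]
tool_rot: [[-0.139, 0.99, 0.002], [0.99, 0.139, 0.001], [0.0, 0.002, -1.0]]
ft_force: [-1.5, -1.5, 3.8]
grip_width: 0.0486
```

```bash
python3 w.py w12; python3 d.py .007 -.012 .15
```

```text
[0.4700575  0.31441803 0.05606987] [[-0.1385, 0.9904, 0.0024], [0.9904, 0.1385, 0.0007], [0.0004, 0.0024, -1.0]]
tray xy [-0.0951  0.2919] [ 2.3e-03  7.0e-04 -1.0e+00]
pos [0.47   0.3144 0.0561] t 16.8333 f [-1.81 -0.48  4.53] w 0.0488
-> [0.6135 0.0276 0.15  ] rows 8.011839785825714 delta [-0.4051, 0.1367, -0.125] [0.0008, -0.0001, -0.0002]
```

View pics/w12.png

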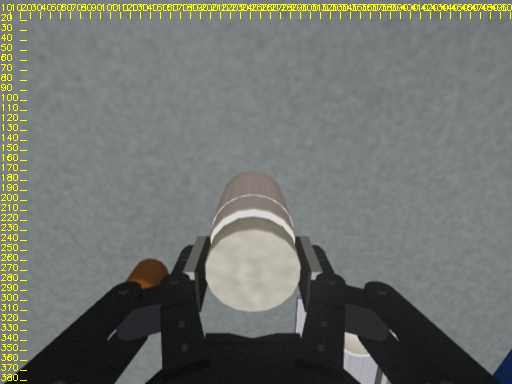

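{"api": "jog_arm", "payload": {"deltas": [0,0,-0.03,0,0,0,1,0,0,-0.07,0,0,0,1,0,0,-0.11,0,0,0,1,-0.405,0.134,-0.11,0,0,0,1,-0.405,0.134,-0.11,0,0,0,1,-0.405,0.134,-0.11,0,0,0,1,-0.405,0.134,-0.11,0,0,0,1,-0.405,0.134,-0.11,0,0,0,1,-0.405,0.134,-0.11,0,0,0,1,-0.405,0.134,-0.11,0,0,0,1,-0.405,0.134,-0.11,0,0,0,1,-0.405,0.134,-0.11,0,0,0,1]}}

```text
time_s: 17.83
position: [0.6131, 0.022, 0.1371]
tool_rot: [[-0.133, 0.991, 0.002], [0.991, 0.133, -0.002], [-0.002, 0.001, -1.0]]
ft_force: [-0.2, -0.1, -2.4]
grip_width: 0.0486
```

{"api": "jog_arm", "payload": {"deltas": [0,0,0,0,0,0,1,0,0,0,0,0,0,1]}}

```text
time_s: 18.0
position: [0.6108, 0.0278, 0.1373]
tool_rot: [[-0.139, 0.99, -0.0], [0.99, 0.139, 0.0], [0.0, -0.0, -1.0]]
ft_force: [0.3, 0.9, -1.8]
grip_width: 0.0486
```

```bash
python3 -c "
from h import *
f=np.load('pics/w12.npz');s=dict(position=f['p'],tool_rot=f['R'])
p=watz((253.5,270.5),.115,s);print('jar in tool',s['tool_rot'].T@(p-s['position']))"
python3 w.py w13; python3 d.py .005 -.012 .068 .017 -.012 .064
```

```text
jar in tool [ 1.10971628e-03 -2.97775036e-05 -5.89299723e-02]
[0.61075481 0.02776217 0.13726807] [[-0.1385, 0.9904, -0.0001], [0.9904, 0.1385, 0.0003], [0.0003, -0.0, -1.0]]
tray xy [ 0.0043 -0.011 ] [-0.e+00  2.e-04 -1.e+00]
pos [0.6106 0.0283 0.1373] t 18.05 f [-0.5  -0.15 -1.76] w 0.0486
-> [0.6115 0.0274 0.068 ] rows 1.6629302827697696 delta [-0.0014, 0.001, 0.0924] [0.0, -0.0001, 0.0001]
-> [0.6234 0.029  0.064 ] rows 1.7850091485990183 delta [-0.0014, 0.017, 0.0978] [0.0, -0.0001, 0.0001]
```

View pics/w13.png

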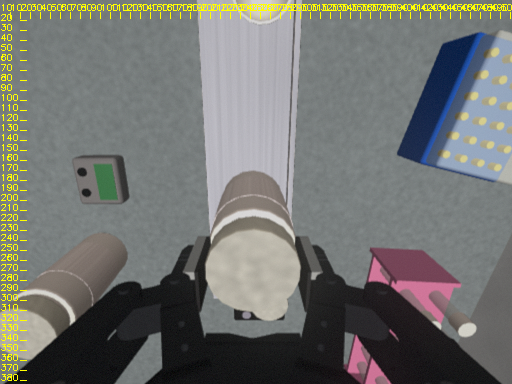

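{"api": "jog_arm", "payload": {"deltas": [0,0,0.03,0,0,0,1,0,0,0.06,0,0,0,1,0,0,0.085,0,0,0,1,0,0,0.095,0,0,0,1,0,0.008,0.0965,0,0,0,1,0,0.013,0.0965,0,0,0,1,0,0.016,0.0965,0,0,0,1,0,0.018,0.0965,0,0,0,1,0,0.019,0.0965,0,0,0,1,0,0.019,0.0965,0,0,0,1]}}

```text
time_s: 18.88
position: [0.6243, 0.0295, 0.0648]
tool_rot: [[-0.139, 0.99, -0.002], [0.99, 0.139, -0.0], [0.0, -0.002, -1.0]]
ft_force: [-4.4, -1.6, 1.6]
grip_width: 0.0491
```

```bash
python3 d.py .017 -.035 .064
```

```text
tray xy [ 0.0179 -0.0117] [-2.2e-03 -1.0e-04 -1.0e+00]
pos [0.6243 0.0295 0.0648] t 18.8833 f [-4.4  -1.59  1.63] w 0.0491
-> [0.6266 0.0063 0.064 ] rows 0.5604812148750318 delta [-0.0311, -0.0012, 0.0011] [-0.0007, -0.0001, -0.0001]
```

{"api": "jog_arm", "payload": {"deltas": [-0.008,0,0,0,0,0,1,-0.016,0,0,0,0,0,1,-0.023,0,0,0,0,0,1,-0.028,0,0,0,0,0,1,-0.031,0,0,0,0,0,1,-0.033,0,0,0,0,0,1,-0.034,0,0,0,0,0,1,-0.034,0,0,0,0,0,1]}}

```text
time_s: 19.55
position: [0.6288, 0.0047, 0.0672]
tool_rot: [[-0.138, 0.99, 0.002], [0.99, 0.138, 0.001], [0.001, 0.002, -1.0]]
ft_force: [-7.6, 3.7, 16.0]
grip_width: 0.0488
```

```bash
python3 d.py .017 -.035 .064
```

```text
tray xy [ 0.0189 -0.0369] [ 0.0017  0.0013 -1.    ]
pos [0.6288 0.0047 0.0672] t 19.55 f [-7.61  3.7  16.01] w 0.0488
-> [0.6266 0.0063 0.064 ] rows 0.10085691788488561 delta [0.0025, -0.0026, 0.0043] [0.0006, -0.0003, -0.0003]
```

```bash
python3 - <<'E'
from h import *
for n,(x,y,w,h) in dict(scene=(170,110,210,150),top=(140,110,200,130)).items():
    c=cv2.cvtColor(eyes.get_image(n),cv2.COLOR_RGB2BGR);crop(c,x,y,w,h,3 if n=="scene" else 4,f"pics/{n}1.png")
E
python3 w.py w14
```

```text
[0.6287885  0.00479539 0.06717944] [[-0.1385, 0.9904, 0.0017], [0.9904, 0.1385, 0.0012], [0.001, 0.0019, -1.0]]
```

View pics/scene1.png

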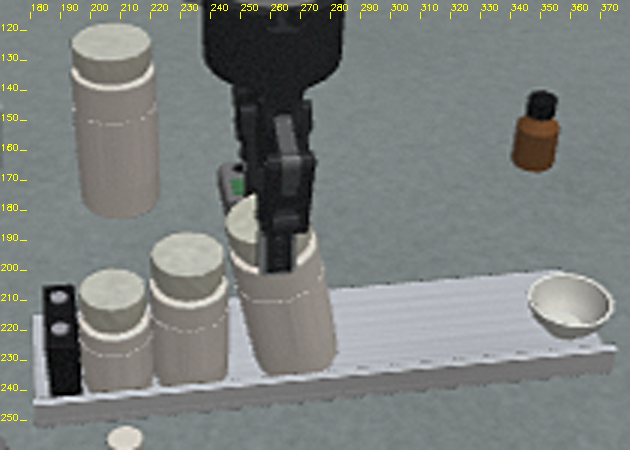

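View pics/w14.png

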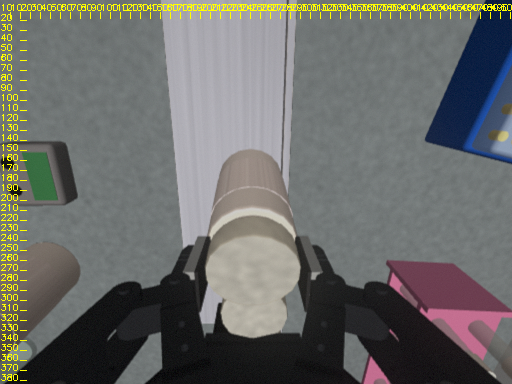

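{"api": "jog_arm", "payload": {"deltas": [0,-0.002,0,0,0,0,1,0.005,-0.003,0,0,0,0,1,0.01,-0.003,0.001,0,0,0,1,0.015,-0.003,0.001,0,0,0,1,0.018,-0.003,0.001,0,0,0,1,0.018,-0.003,0.001,0,0,0,1]}}

```text
time_s: 20.2
position: [0.6263, 0.0166, 0.0661]
tool_rot: [[-0.139, 0.99, 0.005], [0.99, 0.139, -0.002], [-0.002, 0.005, -1.0]]
ft_force: [-0.8, -0.7, 8.9]
grip_width: 0.0486
```

```bash
cat > sc.py <<'E'
from h import *
import sys
n="scene";c=cv2.cvtColor(eyes.get_image(n),cv2.COLOR_RGB2BGR);crop(c,170,170,190,80,4,f"pics/{sys.argv[1]}.png")
E
python3 sc.py s2;python3 d.py .017 -.035 .064
```

```text
tray xy [ 0.0181 -0.0248] [ 0.0054 -0.0017 -1.    ]
pos [0.6263 0.0165 0.0661] t 20.25 f [-0.46 -0.71  9.61] w 0.0486
-> [0.6266 0.0063 0.064 ] rows 0.2508256921612233 delta [-0.0136, -0.0015, 0.0028] [0.0016, 0.0008, -0.0002]
```

View pics/s2.png

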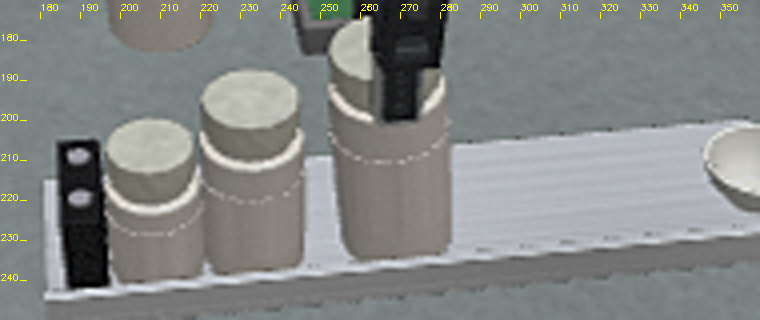

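{"api": "jog_arm", "payload": {"deltas": [0,0,-0.001,0,0,0,0.3,0,0,-0.001,0,0,0,0,0,0,-0.001,0,0,0,-0.4,0,0,-0.001,0,0,0,-0.4,0,0,-0.001,0,0,0,-0.4,0,0,-0.001,0,0,0,-0.4]}}

```text
time_s: 20.75
position: [0.6245, 0.0172, 0.0643]
tool_rot: [[-0.138, 0.99, -0.001], [0.99, 0.138, 0.0], [0.0, -0.001, -1.0]]
ft_force: [0.3, -0.1, 1.0]
grip_width: 0.0599
```

```bash
python3 sc.py s3;python3 w.py w15; python3 d.py .017 -.035 .064;python3 -c "
from h import *
crop(cv2.imread('pics/w15_raw.png'),170,180,180,150,4,'pics/w15c.png')"
```

```text
[0.62447486 0.01719497 0.064347  ] [[-0.1385, 0.9904, -0.0006], [0.9904, 0.1385, 0.0002], [0.0003, -0.0006, -1.0]]
tray xy [ 0.0165 -0.0239] [-4.e-04  2.e-04 -1.e+00]
pos [0.6245 0.0172 0.0644] t 20.85 f [-1.01 -0.04  0.12] w 0.0596
-> [0.6266 0.0063 0.064 ] rows 0.26668470678840417 delta [-0.0148, 0.0007, 0.0006] [-0.0001, -0.0001, -0.0002]
```

View pics/s3.png

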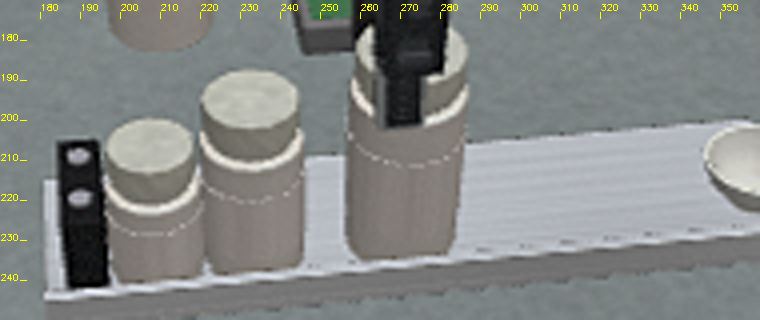

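View pics/w15c.png

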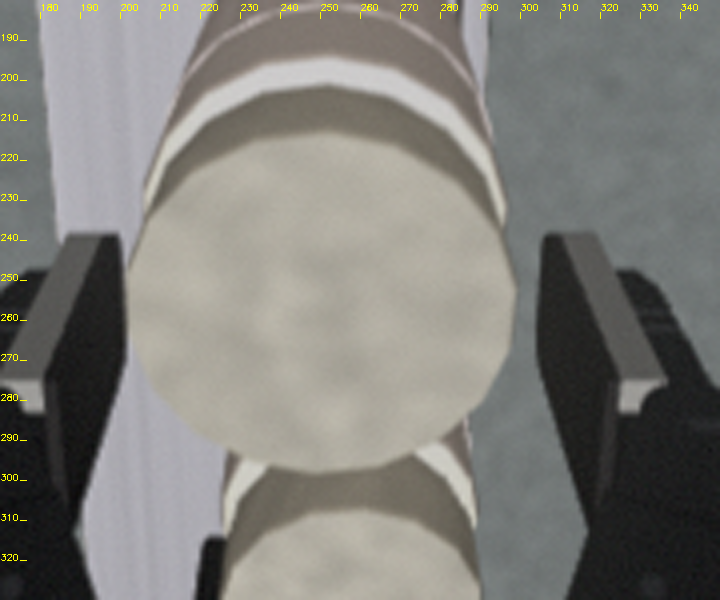

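```bash
python3 -c "
from h import *
f=np.load('pics/w15.npz');s=dict(position=f['p'],tool_rot=f['R'])
p=watz((250,255.2),.123,s);print('jar in tool',s['tool_rot'].T@(p-s['position']),totray(p))"
```

```text
jar in tool [ 0.00982537 -0.00178137 -0.0586493 ] [ 0.01468804 -0.01406823]
```

{"api": "jog_arm", "payload": {"deltas": [0.005,-0.0024,0,0,0,0,-0.6,0.01,-0.0024,0.003,0,0,0,-0.6,0.013,-0.0024,0.0055,0,0,0,-0.6,0.013,-0.0024,0.0055,0,0,0,-0.6,0.013,-0.0024,0.0055,0,0,0,1,0.013,-0.0024,0.0055,0,0,0,1,0.013,-0.0024,0.0055,0,0,0,1,0.013,-0.0024,0.0055,0,0,0,1,0.013,-0.0024,0.0055,0,0,0,1,0.013,-0.0024,0.0055,0,0,0,1,0.013,-0.0024,0.0055,0,0,0,1], "grip_force": 80}}

```text
time_s: 21.77
position: [0.6221, 0.0265, 0.0614]
tool_rot: [[-0.138, 0.99, 0.002], [0.99, 0.138, -0.0], [-0.0, 0.002, -1.0]]
ft_force: [0.3, 0.2, 6.3]
grip_width: 0.0492
```

```bash
python3 d.py .015 -.034 .064
```

```text
tray xy [ 0.0154 -0.0144] [ 2.e-03 -1.e-04 -1.e+00]
pos [0.6221 0.0265 0.0614] t 21.7667 f [0.34 0.24 6.26] w 0.0492
-> [0.6245 0.007  0.064 ] rows 0.4750316536259819 delta [-0.0262, -0.0005, -0.0034] [0.0006, 0.0001, -0.0003]
```

{"api": "jog_arm", "payload": {"deltas": [0,0,-0.004,0,0,0,1,0,0,-0.004,0,0,0,1,-0.008,0,-0.004,0,0,0,1,-0.015,0,-0.004,0,0,0,1,-0.02,0,-0.004,0,0,0,1,-0.024,0,-0.004,0,0,0,1,-0.026,0,-0.004,0,0,0,1,-0.027,0,-0.004,0,0,0,1,-0.027,0,-0.004,0,0,0,1]}}

```text
time_s: 22.52
position: [0.6242, 0.0065, 0.0635]
tool_rot: [[-0.138, 0.99, -0.0], [0.99, 0.138, 0.0], [0.0, -0.0, -1.0]]
ft_force: [0.6, -0.4, -2.1]
grip_width: 0.0486
```

```bash
python3 d.py .017 -.034 .064;python3 sc.py s4
```

```text
tray xy [ 0.0147 -0.0345] [-2.e-04  3.e-04 -1.e+00]
pos [0.6242 0.0065 0.0635] t 22.5167 f [ 0.61 -0.4  -2.12] w 0.0486
-> [0.6265 0.0073 0.064 ] rows 0.05813910191032054 delta [0.0006, 0.0031, -0.0007] [-0.0001, -0.0001, -0.0003]
```

View pics/s4.png

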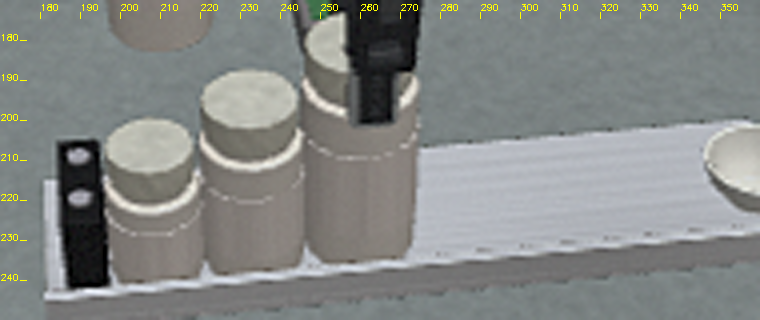

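{"api": "jog_arm", "payload": {"deltas": [0,0.0025,0.001,0,0,0,1,0,0.0045,0.001,0,0,0,1,0,0.0045,0.001,0,0,0,1,-0.0015,0.004,0.001,0,0,0,1,-0.0025,0.004,0.001,0,0,0,1,-0.003,0.004,0.001,0,0,0,1,-0.003,0.004,0.001,0,0,0,1]}}

```text
time_s: 23.15
position: [0.6261, 0.0056, 0.0625]
tool_rot: [[-0.139, 0.99, -0.004], [0.99, 0.139, 0.001], [0.002, -0.004, -1.0]]
ft_force: [-6.3, 3.2, 1.5]
grip_width: 0.049
```

```bash
python3 d.py .017 -.036 .0625;python3 sc.py s5
```

```text
tray xy [ 0.0164 -0.0356] [-0.0039  0.0013 -1.    ]
pos [0.6261 0.0056 0.0625] t 23.15 f [-6.29  3.17  1.53] w 0.049
-> [0.6267 0.0053 0.0625] rows 0.016596318048765008 delta [-0.0005, 0.0007, -0.0] [-0.0012, -0.0006, -0.0]
```

View pics/s5.png

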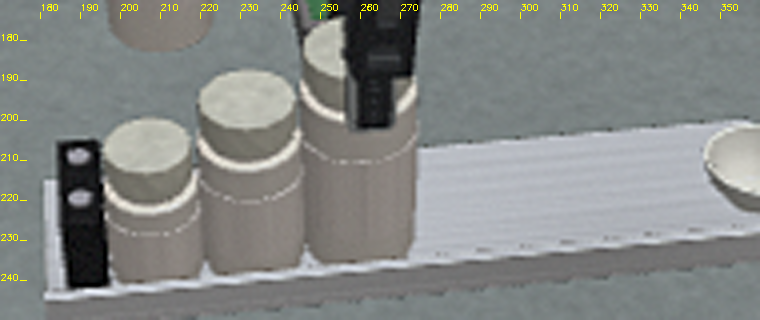

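{"api": "jog_arm", "payload": {"deltas": [0.0005,0,0.001,0,0,0,1,0.001,0,0.0015,0,0,0,1,0.001,0,0.0015,0,0,0,0.3,0.001,0,0.001,0,0,0,0,0.001,0,0,0,0,0,-0.5,0.001,0,0,0,0,0,-1,0.001,0,0,0,0,0,-1,0.001,0,0,0,0,0,-1]}}

```text
time_s: 23.87
position: [0.628, 0.0053, 0.0631]
tool_rot: [[-0.138, 0.99, 0.001], [0.99, 0.138, -0.0], [-0.0, 0.001, -1.0]]
ft_force: [0.1, -0.4, -0.4]
grip_width: 0.0856
```

{"api": "jog_arm", "payload": {"deltas": [0,0,-0.03,0,0,0,-1,0,0,-0.07,0,0,0,-1,0,0,-0.12,0,0,0,-1,0,0,-0.17,0,0,0,-1,0,0,-0.2,0,0,0,-1,0,0,-0.2,0,0,0,-1,0,0,-0.2,0,0,0,-1]}}

```text
time_s: 24.45
position: [0.6279, 0.0053, 0.214]
tool_rot: [[-0.138, 0.99, 0.003], [0.99, 0.138, -0.001], [-0.001, 0.003, -1.0]]
ft_force: [0.2, -0.9, -1.3]
grip_width: 0.0853
```

```bash
python3 w.py w16; python3 sc.py s6; python3 -c "
from h import *
crop(cv2.imread('pics/w16_raw.png'),170,120,180,180,4,'pics/w16c.png')
delta([.4325,-.1025,.225])"
```

```text
[0.62794747 0.0053051  0.21396643] [[-0.1384, 0.9904, 0.003], [0.9904, 0.1384, -0.0006], [-0.001, 0.0029, -1.0]]
pos [0.627  0.0055 0.2115] t 24.55 f [-0.06 -0.1  -0.05] w 0.0858
-> [ 0.4325 -0.1025  0.225 ] rows 5.345349064353528 delta [-0.1066, -0.2769, -0.0175] [-0.0006, -0.0002, -0.0002]
```

View pics/w16c.png

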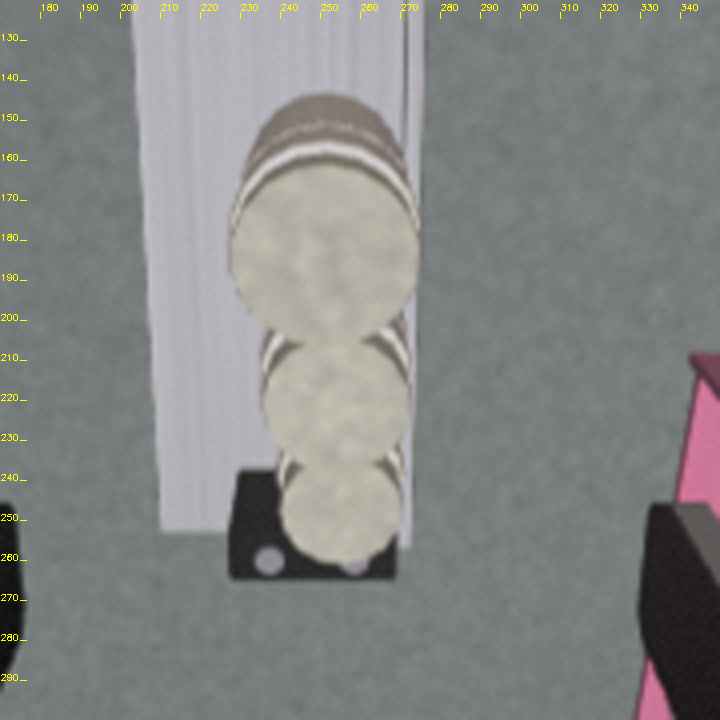

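View pics/s6.png

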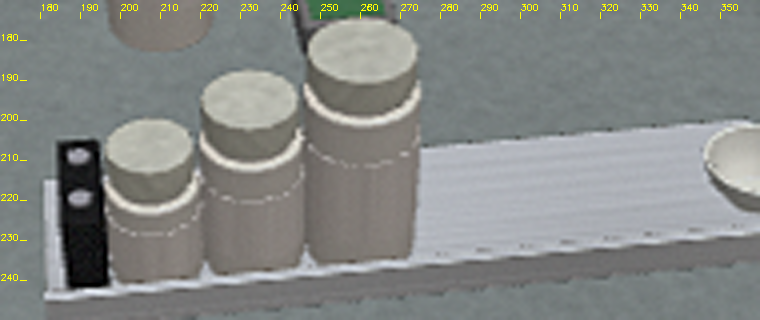

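{"api": "jog_arm", "payload": {"deltas": [-0.107,-0.277,-0.0175,0,0,0,-1,-0.107,-0.277,-0.0175,0,0,0,-1,-0.107,-0.277,-0.0175,0,0,0,-1,-0.107,-0.277,-0.0175,0,0,0,-1,-0.107,-0.277,-0.0175,0,0,0,-1,-0.107,-0.277,-0.0175,0,0,0,-1,-0.107,-0.277,-0.0175,0,0,0,-1,-0.107,-0.277,-0.0175,0,0,0,-1,-0.107,-0.277,-0.0175,0,0,0,-1]}}

```text
time_s: 25.3
position: [0.4333, -0.1026, 0.2252]
tool_rot: [[-0.139, 0.99, -0.001], [0.99, 0.139, 0.001], [0.001, -0.001, -1.0]]
ft_force: [-0.1, 0.1, -0.1]
grip_width: 0.0854
```

```bash
python3 w.py w17; python3 -c "
from h import *
crop(cv2.imread('pics/w17_raw.png'),170,100,180,180,4,'pics/w17c.png')
delta([.4325,-.1025,.068])"
```

```text
[ 0.43330444 -0.10258209  0.22520625] [[-0.1386, 0.9904, -0.0009], [0.9904, 0.1386, 0.0008], [0.0009, -0.0008, -1.0]]
pos [ 0.4335 -0.1024  0.2252] t 25.35 f [-0.12  0.18  0.23] w 0.0853
-> [ 0.4325 -0.1025  0.068 ] rows 3.770078244469321 delta [-0.0001, -0.0011, 0.2096] [-0.0003, -0.0003, 0.0]
```

View pics/w17c.png

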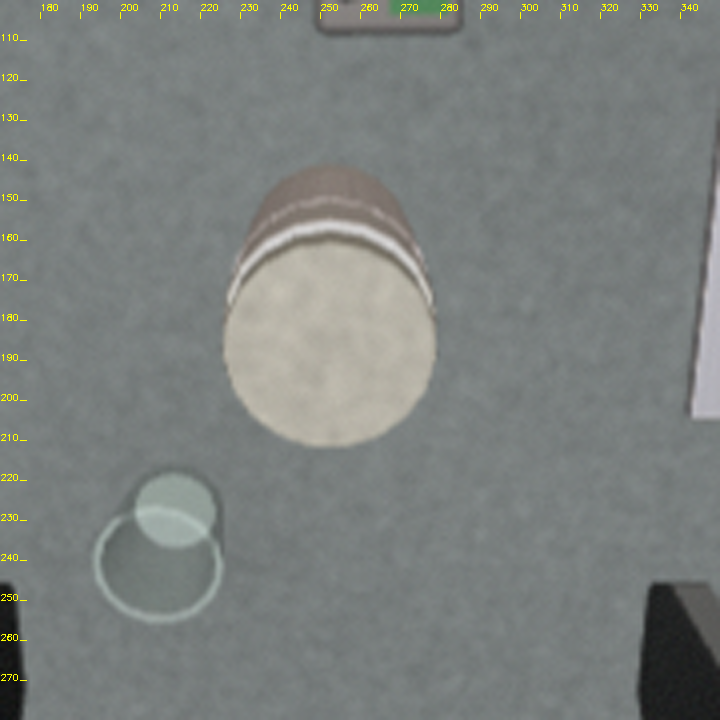

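```bash
python3 -c "
from h import *
f=np.load('pics/w17.npz');s=dict(position=f['p'],tool_rot=f['R'])
p=watz((252.5,185.75),.135,s);print(p)
delta([p[0],p[1],.068])"
```

```text
[ 0.43272473 -0.10205737  0.135     ]
pos [ 0.4335 -0.1024  0.2252] t 25.35 f [-0.12  0.18  0.23] w 0.0853
-> [ 0.4327 -0.1021  0.068 ] rows 3.770058963597958 delta [0.0005, -0.0007, 0.2096] [-0.0003, -0.0003, 0.0]
```

{"api": "jog_arm", "payload": {"deltas": [0.0005,-0.0007,0.04,0,0,0,-1,0.0005,-0.0007,0.085,0,0,0,-1,0.0005,-0.0007,0.13,0,0,0,-1,0.0005,-0.0007,0.17,0,0,0,-1,0.0005,-0.0007,0.195,0,0,0,-1,0.0005,-0.0007,0.206,0,0,0,-1,0.0005,-0.0007,0.209,0,0,0,-1,0.0005,-0.0007,0.209,0,0,0,-1]}}

```text
time_s: 26.02
position: [0.4328, -0.1024, 0.0691]
tool_rot: [[-0.139, 0.99, -0.0], [0.99, 0.139, 0.0], [0.0, -0.0, -1.0]]
ft_force: [-0.2, -0.5, 0.8]
grip_width: 0.0852
```

{"api": "jog_arm", "payload": {"deltas": [0,0,0,0,0,0,1,0,0,0,0,0,0,1,0,0,0,0,0,0,1,0,0,0,0,0,0,1,0,0,0,0,0,0,1,0,0,0,0,0,0,1,0,0,0,0,0,0,1], "grip_force": 80}}

```text
time_s: 26.6
position: [0.433, -0.1029, 0.0712]
tool_rot: [[-0.139, 0.99, 0.003], [0.99, 0.139, -0.002], [-0.002, 0.003, -1.0]]
ft_force: [-3.5, 1.2, 16.5]
grip_width: 0.055
```

```bash
python3 w.py w18; python3 d.py .010 .045 .15
```

```text
[ 0.43302529 -0.10290556  0.0712422 ] [[-0.1387, 0.9903, 0.0031], [0.9903, 0.1387, -0.0018], [-0.0022, 0.0028, -1.0]]
tray xy [-0.1899 -0.1162] [ 0.0031 -0.0018 -1.    ]
pos [ 0.433  -0.1029  0.0712] t 26.65 f [-3.93  1.78 15.74] w 0.055
-> [0.6085 0.0845 0.15  ] rows 6.4407782068982335 delta [0.2148, 0.2667, -0.1048] [0.0009, 0.0007, -0.0002]
```

View pics/w18.png

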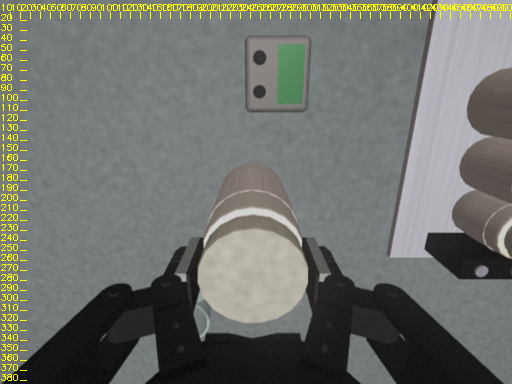

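{"api": "jog_arm", "payload": {"deltas": [0,0,-0.03,0,0,0,1,0,0,-0.07,0,0,0,1,0.05,0.01,-0.1,0,0,0,1,0.1,0.04,-0.11,0,0,0,1,0.14,0.08,-0.11,0,0,0,1,0.18,0.12,-0.11,0,0,0,1,0.215,0.16,-0.11,0,0,0,1,0.215,0.21,-0.11,0,0,0,1,0.215,0.25,-0.11,0,0,0,1,0.215,0.265,-0.11,0,0,0,1,0.215,0.265,-0.11,0,0,0,1,0.215,0.265,-0.11,0,0,0,1]}}

```text
time_s: 27.65
position: [0.6063, 0.0848, 0.1512]
tool_rot: [[-0.139, 0.99, -0.001], [0.99, 0.139, 0.0], [0.0, -0.001, -1.0]]
ft_force: [-0.2, 0.5, -3.1]
grip_width: 0.0549
```

{"api": "jog_arm", "payload": {"deltas": [0,0,0,0,0,0,1,0,0,0,0,0,0,1]}}

```text
time_s: 27.82
position: [0.6059, 0.0845, 0.1521]
tool_rot: [[-0.138, 0.99, -0.0], [0.99, 0.138, -0.0], [0.0, -0.0, -1.0]]
ft_force: [0.5, 0.6, -3.8]
grip_width: 0.0551
```

```bash
python3 -c "
from h import *
f=np.load('pics/w18.npz');s=dict(position=f['p'],tool_rot=f['R'])
p=watz((252.5,275),.135,s);print('jar in tool',s['tool_rot'].T@(p-s['position']))"
python3 w.py w19; python3 d.py .011 .045 .081 .011 .024 .081
```

```text
jar in tool [ 0.00185874 -0.00054125 -0.0637639 ]
[0.60588073 0.08445756 0.15205912] [[-0.1381, 0.9904, -0.0002], [0.9904, 0.1381, -0.0], [0.0, -0.0002, -1.0]]
tray xy [0.0075 0.0453] [ 0.  0. -1.]
pos [0.606  0.0845 0.1521] t 27.8667 f [-0.96 -0.46 -3.23] w 0.0548
-> [0.6095 0.0846 0.081 ] rows 1.7076117695902802 delta [-0.0004, 0.0046, 0.0948] [0.0, -0.0, -0.0003]
-> [0.6124 0.0639 0.081 ] rows 1.7824976176229548 delta [-0.0284, 0.0047, 0.0948] [0.0, -0.0, -0.0003]
```

View pics/w19.png

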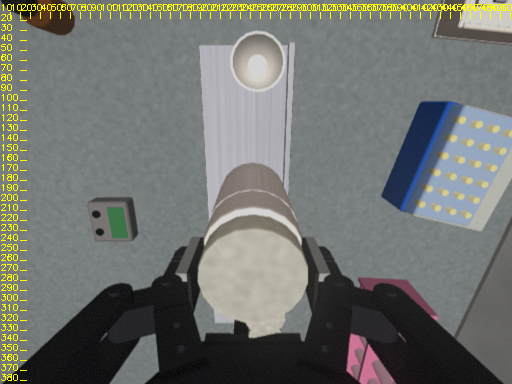

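{"api": "jog_arm", "payload": {"deltas": [0,0.005,0.03,0,0,0,1,0,0.005,0.06,0,0,0,1,0,0.005,0.085,0,0,0,1,0,0.005,0.0945,0,0,0,1,-0.008,0.005,0.0945,0,0,0,1,-0.016,0.005,0.0945,0,0,0,1,-0.023,0.005,0.0945,0,0,0,1,-0.028,0.005,0.0945,0,0,0,1,-0.03,0.005,0.0945,0,0,0,1,-0.03,0.005,0.0945,0,0,0,1,-0.03,0.005,0.0945,0,0,0,1]}}

```text
time_s: 28.78
position: [0.6136, 0.0628, 0.0809]
tool_rot: [[-0.138, 0.99, 0.0], [0.99, 0.138, -0.0], [-0.0, 0.0, -1.0]]
ft_force: [0.3, 0.2, -4.6]
grip_width: 0.0551
```

```bash
python3 d.py .014 .0206 .080;python3 sc.py s7
```

```text
tray xy [0.012  0.0228] [ 1.e-04 -1.e-04 -1.e+00]
pos [0.6136 0.0628 0.0809] t 28.7833 f [ 0.33  0.23 -4.6 ] w 0.0551
-> [0.6159 0.0609 0.08  ] rows 0.07427694427286836 delta [-0.003, 0.0026, 0.0012] [0.0, 0.0, -0.0003]
```

View pics/s7.png

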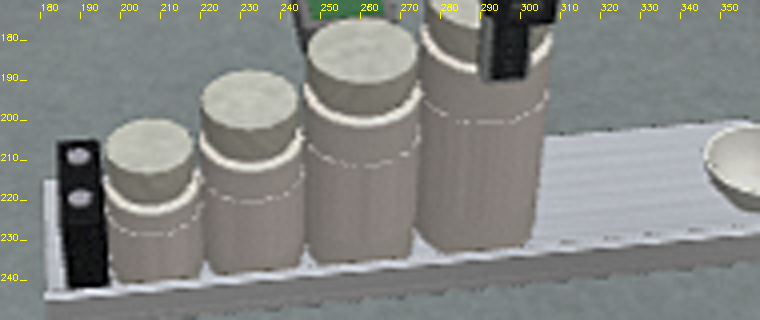

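Upright, ~2 mm from c. Push to the lip, then in y.

{"api": "jog_arm", "payload": {"deltas": [0,0.002,0.001,0,0,0,1,0,0.004,0.001,0,0,0,1,0,0.0045,0.001,0,0,0,1,-0.0015,0.004,0.001,0,0,0,1,-0.003,0.004,0.001,0,0,0,1,-0.0045,0.004,0.001,0,0,0,1,-0.0045,0.004,0.001,0,0,0,1]}}

```text
time_s: 29.42
position: [0.6167, 0.0607, 0.0803]
tool_rot: [[-0.139, 0.99, -0.001], [0.99, 0.139, 0.001], [0.002, -0.0, -1.0]]
ft_force: [-3.1, 3.6, 0.1]
grip_width: 0.0548
```

```bash
python3 d.py .014 .0206 .080;python3 sc.py s8
```

```text
tray xy [0.0148 0.0203] [-5.0e-04  1.5e-03 -1.0e+00]
pos [0.6167 0.0607 0.0803] t 29.4167 f [-3.1   3.55  0.06] w 0.0548
-> [0.6159 0.0609 0.08  ] rows 0.021911821805570345 delta [0.0004, -0.0011, 0.0004] [-0.0001, -0.0005, -0.0002]
```

View pics/s8.png

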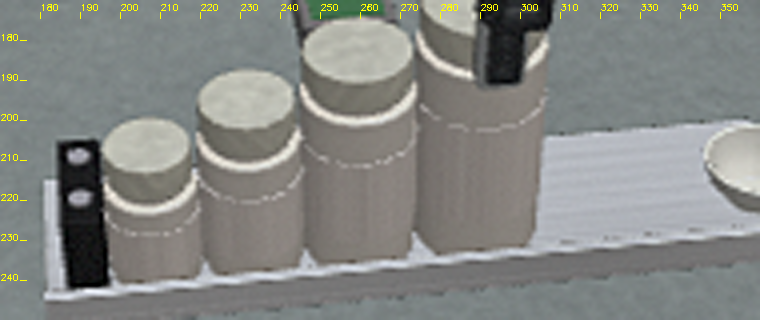

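{"api": "jog_arm", "payload": {"deltas": [0.0005,0,0.001,0,0,0,1,0.001,0,0.0015,0,0,0,1,0.001,0,0.0015,0,0,0,0.3,0.001,0,0.001,0,0,0,0,0.001,-0.002,0,0,0,0,-0.5,0.001,-0.002,0,0,0,0,-1,0.001,-0.002,0,0,0,0,-1,0.001,-0.002,0,0,0,0,-1]}}

```text
time_s: 30.13
position: [0.6159, 0.0603, 0.0803]
tool_rot: [[-0.138, 0.99, 0.001], [0.99, 0.138, -0.0], [-0.0, 0.001, -1.0]]
ft_force: [-0.2, -0.0, 0.1]
grip_width: 0.0855
```

{"api": "jog_arm", "payload": {"deltas": [0,0,-0.03,0,0,0,-1,0,0,-0.07,0,0,0,-1,0,0,-0.12,0,0,0,-1,0,0,-0.17,0,0,0,-1,0,0,-0.2,0,0,0,-1,0,0,-0.2,0,0,0,-1,0,0,-0.2,0,0,0,-1]}}

```text
time_s: 30.72
position: [0.616, 0.0604, 0.2311]
tool_rot: [[-0.138, 0.99, 0.003], [0.99, 0.138, -0.0], [-0.001, 0.003, -1.0]]
ft_force: [0.5, 0.4, -1.0]
grip_width: 0.0855
```

```bash
python3 w.py w20; python3 sc.py s9; python3 -c "
from h import *
crop(cv2.imread('pics/w20_raw.png'),170,120,180,180,4,'pics/w20c.png')"
```

```text
[0.61595928 0.06037731 0.23107144] [[-0.1383, 0.9904, 0.003], [0.9904, 0.1383, -0.0004], [-0.0008, 0.0029, -1.0]]
```

View pics/w20c.png

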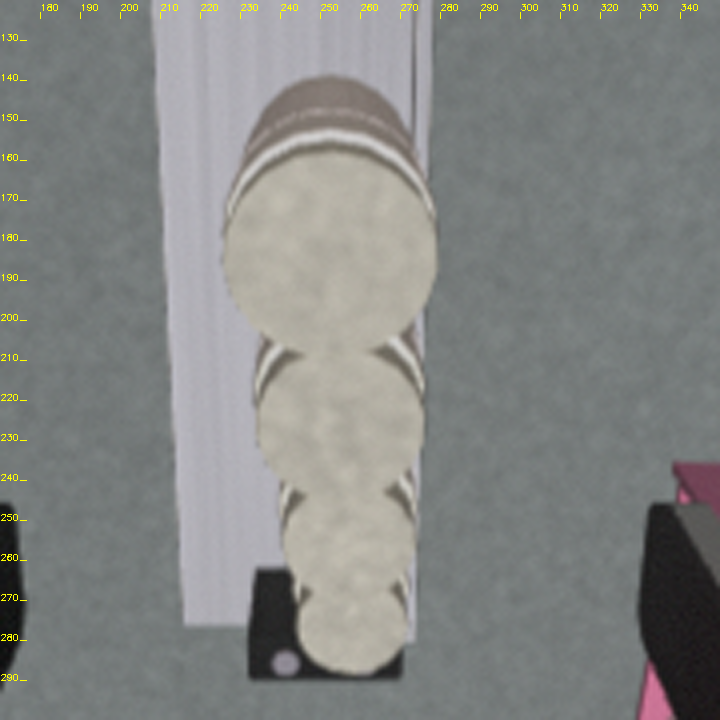

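View pics/s9.png

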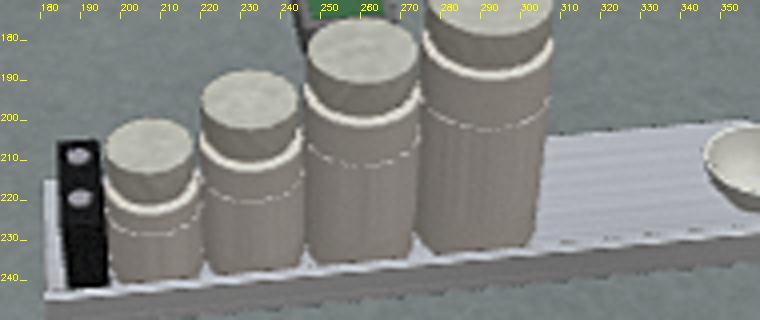

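{"api": "jog_arm", "payload": {"deltas": [0.1,-0.3,-0.05,0,0,0,-1,0.1,-0.3,-0.05,0,0,0,-1,0.1,-0.3,-0.05,0,0,0,-1,0.1,-0.3,-0.05,0,0,0,-1,0.1,-0.3,-0.05,0,0,0,-1,0.1,-0.3,-0.05,0,0,0,-1,0.1,-0.3,-0.05,0,0,0,-1]}}

```text
time_s: 31.4
position: [0.3776, 0.1047, 0.2678]
tool_rot: [[-0.14, 0.99, -0.001], [0.99, 0.14, 0.0], [0.0, -0.001, -1.0]]
ft_force: [1.3, -0.6, 1.0]
grip_width: 0.0853
```

Run:
```python
from h import *
c=cv2.cvtColor(eyes.get_image("scene"),cv2.COLOR_RGB2BGR);cv2.imwrite("pics/s10r.png",c);crop(c,175,155,140,95,5,"pics/s10.png")
cv2.imwrite("pics/s10f.png",c)
c=cv2.cvtColor(eyes.get_image("top"),cv2.COLOR_RGB2BGR);cv2.imwrite("pics/t10r.png",c);crop(c,190,115,130,80,6,"pics/t10.png")
```

```text
(no output)
```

View pics/s10.png

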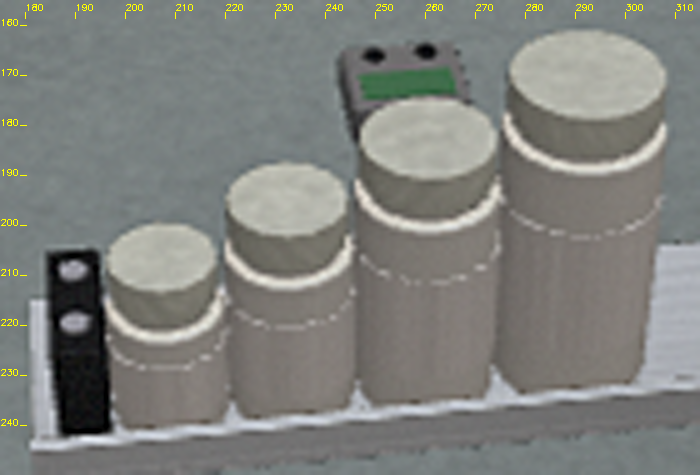

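View pics/t10.png

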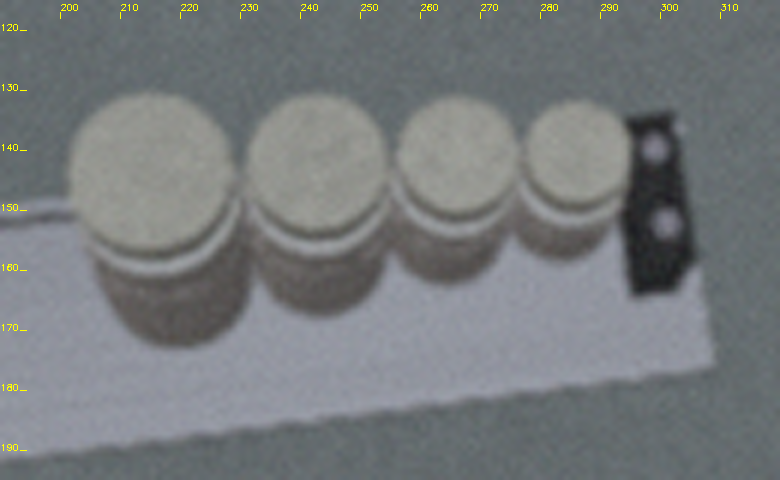

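View pics/s10f.png

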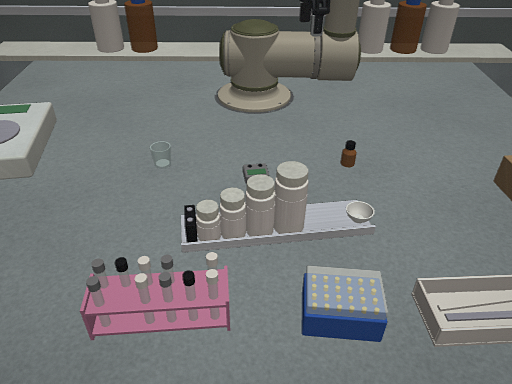

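Run:
```python
from h import *
T=dict(a=(286.5,140),b=(266.3,140.8),c=(243,142.2),d=(215.3,143.7));S=dict(a=(207.4,206.4),b=(232.4,194.8),c=(260.6,182.6),d=(292.6,170));Z=dict(a=.083,b=.103,c=.123,d=.143);r=dict(a=22,b=24,c=27,d=30)
pr=None
for k in T:
    t=totray(atz("top",T[k],Z[k]))*1e3;s=totray(atz("scene",S[k],Z[k]))*1e3;m=(t+s)/2
    print(k,t.round(1),s.round(1),"lip gap",round(44-r[k]-m[0],1),"gap",None if pr is None else (round(np.hypot(*(t-pr[1]))-r[k]-pr[0],1),round(np.hypot(*(s-pr[2]))-r[k]-pr[0],1)));pr=(r[k],t,s)
```

```text
a [  20.8 -132.2] [  24.1 -132. ] lip gap -0.4 gap None
b [ 18.1 -85.5] [ 22.2 -86.4] lip gap -0.1 gap (np.float64(0.8), np.float64(-0.3))
c [ 14.7 -34.7] [ 19.7 -35.5] lip gap -0.2 gap (np.float64(-0.1), np.float64(-0.1))
d [12.  21.9] [17.2 21.6] lip gap -0.6 gap (np.float64(-0.4), np.float64(0.2))
```

All gaps come out at about 0 ± 1 mm. The bowl, beaker, timer and vial haven't moved, and the arm is clear of everything, so I'm handing in.

```bash
python3 -c "
from rig import close_job
print(close_job())"
```

```text
the job is handed in; nothing more can be done
None
```

All four jars are on the tray in height order (a, b, c, d) starting at the black stop. They stand upright, against the lip and against each other. I handed the job in at about 31.5 s, with the arm clear of everything.

- **Last checks:** the final top and scene pictures put every jar-to-jar gap and every lip gap within about 1 mm of zero. The two cameras disagreed with each other by 3–5 mm in the depth direction. I averaged them, and the contact forces I felt at the lip agreed with the average.
- **Bystanders:** the bowl, beaker, timer and vial look unmoved in the final scene picture. I judged this by eye and did not measure it.
- **One problem, fixed:** on the first slide, jar c dragged on the tray and tilted about 9° in the grip, with up to 16 N at the wrist. I backed off, set it upright, gripped it again lower and harder, and placed it again slightly lifted. Jar d went in the same way without trouble.
- **Gripper reading:** the reported finger opening while holding a jar was about 5 mm below the jar's diameter each time. The pictures showed sound grips, so I did not act on it.

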